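# Load the drying rack and park it at the blow-off bay

### The arm

A 6-joint arm with a two-finger parallel gripper is mounted at the origin on the work surface. World frame = base frame: x ahead of the robot, y to its left, z up, the work surface at z = 0. Lengths are in m, angles in rad, forces in N, time in s.
With the tool pointing down it reaches from about 0.3 to 0.775 m from the base axis. Payload 14.6 kg.
Tool frame: the origin (TCP) lies on the centre line of the jaws, within the pads' length; the fingertips stand 17 mm ahead of it and the grasp point (between the pads) lies 2 mm behind it; z points along the fingers, y is the line along which they close (so a half turn about z gives the same grasp; the last joint's range is limited). The gripper opens to 85 mm and grips with 20 to 120 N. Pads are 22 mm wide; open, the fingers measure 114 mm over their backs; the gripper's body (76 mm by 85 mm) begins 54 mm behind the grasp point. The pads swing forward as they close: fully open they stand 13 mm farther back than shut.
Start: joints at [-1.335, 0.3, 1.521, -0, 1.321, -0.067], TCP at [0.164, -0.525, 0.248] pointing down, gripper open.
Joint ranges: [-3.03, 3.03], [-0.79, 2.21], [0.23, 2.52], [-1.04, 4.18], [0, 3.07], [-2.55, 2.55]. Speed limits (rad/s): [2.22, 2.22, 2.57, 3.14, 3.14, 3.14].

### API

Orientations are given as a rotation vector (axis times angle).
In Python, from plant import * gives the robot as it stands.
- The arm moves only by the shell command python3 -m inch 'ROWS' [FORCE]. ROWS is a JSON object of lists of equal length, an entry for each row: "gripper": the opening, from 0 (shut) to 1 (fully open); "linear": the shift along the world's x, y, z in cm, a list of three; "turn": the turn, a rotation vector about the world's x, y, z in degrees, a list of three. A call has 1 to 12 rows; each row is the pose to reach, as a shift and turn from the pose commanded when the call began; what a row does not reach only later rows make up. A row lasts 1/10 s, in which the tool goes at most 50 mm and 8.59 degrees, less where a joint would pass 70% of its speed; a pose out of reach is approached as far as the arm can. A call with a gripper value outside its range is refused whole. The fingers move at their own pace and stop on an object; FORCE is the grip in N (left out, the last holds). Time passes only in rows, so rows that repeat a pose let the fingers close. It gives the time, the measured TCP pose, the force, the opening and the grip force at its end, in the units of the state.
- read_state(): the state, without advancing time (a new reading comes with each control period).
- read_camera(name): name is "side" or "top"; returns a dict with "color" (384x512x3 uint8, red, green, blue), "camera_matrix" (3x3 intrinsics, pixels), "k1" (the pictures are not rectified: a ray, as slopes to the right and down, at radius r is drawn at 1 + k1 r^2 times it, then the intrinsics apply), "eye" and "orientation" of the camera in the world. Camera axes: x right, y down, z forward; pixel columns grow to the right and rows downward; lengths in m; the calibration is good to about 2 mm. A picture is of the moment at which its call begins. There is no depth.
- hand_in(): hands the job in; it is judged then, once.
The state is a dict: "time": time; "joint_positions": joint angles; "joint_velocities": joint speeds; "effort": joint torques, N m; "ee_pos": TCP position; "tcp_rot": TCP orientation; "wrist_force": force on the tool from outside, world axes, zero at the start; "torque": the same for the moment, N m; "opening": finger opening in m; "grasp_force": force on a finger pad.
Only numpy, scipy, OpenCV 4.12 (cv2) and the standard library are available. Lean on these libraries where they do the work, as an engineer would, in place of code of your own. Each camera call takes 0.05 s, during which the arm holds its last target. There are 200 camera calls.

### The job

Turn every milled square housing (two or three of them lie on the bench) mouth down over its own peg of the drying rack, right down on the peg's shoulder. Then push the loaded rack along the bench, without lifting it, until it sits wholly inside the taped rectangle in front of the air bar with its long sides parallel to the bar, and only then open the air valve half-way, to 45 degrees, let it blow for 3 seconds and shut it fully. Leave the solid block, bottle, tools and everything else on the bench where they are.

Things in the scene. Friction and masses are not known exactly. Their poses are not given: they have to be found in the camera images.
- housing0: hollow aluminium housing, 40 x 40 outside, 66 long, walls and end 3 thick, pocket 34 x 34, 63 deep, about 100 g. A dark groove runs round it 12 from the mouth end. Starts lying, mouth to the robot's left. Origin at the centre of the outer block, 33 from either end; its x axis points out of the mouth. On a peg its origin is 33 above the shoulder. May be absent
- housing1: hollow aluminium housing, 40 x 40 outside, 66 long, walls and end 3 thick, pocket 34 x 34, 63 deep, about 100 g. A dark groove runs round it 12 from the mouth end. Starts lying, mouth to the robot's left. Origin at the centre of the outer block, 33 from either end; its x axis points out of the mouth. On a peg its origin is 33 above the shoulder. May be absent
- housing2: hollow aluminium housing, 40 x 40 outside, 66 long, walls and end 3 thick, pocket 34 x 34, 63 deep, about 100 g. A dark groove runs round it 12 from the mouth end. Starts lying, mouth to the robot's left. Origin at the centre of the outer block, 33 from either end; its x axis points out of the mouth. On a peg its origin is 33 above the shoulder. May be absent
- rack: loose drying rack, about 1 kg: flat grey slab 110 (its x) x 280 (its y) x 22 thick, sliding on the bench, with three upright steel pegs along its y, 85 apart, the middle one at the centre. Each: shoulder disc diameter 52, top 36 above the bench, then a pin of diameter 16, round tip 80 above the bench. Origin under the slab's centre
- peg0 (a point): centre of the top of the shoulder of one rack peg (rack x 0, y -85, z 36); the pin rises 44 above it along z
- peg1 (a point): centre of the top of the shoulder of one rack peg (rack x 0, y 0, z 36); the pin rises 44 above it along z
- peg2 (a point): centre of the top of the shoulder of one rack peg (rack x 0, y 85, z 36); the pin rises 44 above it along z
- bay: blow-off bay: black tape rectangle on the bench, inside 140 (its x) x 310 (its y), origin at its centre on the bench; flat, nothing to climb. The air bar stands beyond it: a rod along y at x +230, 115 high, 400 long, on two posts at y -170 and +170
- valve_handle (a joint): black lever of the air ball valve, turning about a vertical axis. 0 = closed, lever crosswise to the brass pipe, pointing to -y of the valve; grows as the lever swings clockwise seen from above, towards the robot; 1.571 = fully open, lever along the pipe; half-way = 0.785. It stays where it is left
- valve_axis (a point): point on the valve's turning axis at mid-height of the lever, about 94 above the bench; fixed, its x axis lies along the pipe (points away from the robot)
- valve_grip (a point): point on the lever 65 from the axis, where to hold it. The lever is 12 wide and 12 high (88 to 100 above the bench), reaching from the axis to 92 out; its y axis points from here towards the turning axis; free space below it
- stock: solid aluminium block 66 x 40 x 40, uncut stock: not a housing, no pocket, no groove; origin under its centre, its length along its x. Bystander: leave alone
- oil: white plastic oil bottle, diameter 52, height 130, standing; origin under its centre. Bystander: leave alone
- brush: chip brush 160 long lying along its x axis; origin under it. Bystander: leave alone
- driver: screwdriver 170 long lying along its x axis; origin under it. Bystander: leave alone
- jar: small closed jar, diameter 60, height 70; origin under its centre. Bystander: leave alone
- stepblock: dark steel step block 64 x 30, up to 48 high; origin under its centre. Bystander: leave alone
- mug: white mug, diameter 80, height 90; origin under its centre. Bystander: leave alone
Things that resemble listed ones, but are neither listed nor needed, are in the scene too. What is shaped like the housing0 but purple is not meant.

How it is judged:
On the way, in this order (a step that is already met when the one before it is completed fails the run):
1. every housing that is there stands mouth down over a peg, down on its shoulder, and the valve is still nearly closed (angle between each of housing0, housing1, housing2's own x axis and vertical above 2.99 rad and ((horizontal distance between housing0 and peg0 below 0.015 m and z of housing0 in the frame of peg0 below 0.039 m) or (horizontal distance between housing0 and peg1 below 0.015 m and z of housing0 in the frame of peg1 below 0.039 m) or (horizontal distance between housing0 and peg2 below 0.015 m and z of housing0 in the frame of peg2 below 0.039 m)) and ((horizontal distance between housing1 and peg0 below 0.015 m and z of housing1 in the frame of peg0 below 0.039 m) or (horizontal distance between housing1 and peg1 below 0.015 m and z of housing1 in the frame of peg1 below 0.039 m) or (horizontal distance between housing1 and peg2 below 0.015 m and z of housing1 in the frame of peg2 below 0.039 m)) and ((horizontal distance between housing2 and peg0 below 0.015 m and z of housing2 in the frame of peg0 below 0.039 m) or (horizontal distance between housing2 and peg1 below 0.015 m and z of housing2 in the frame of peg1 below 0.039 m) or (horizontal distance between housing2 and peg2 below 0.015 m and z of housing2 in the frame of peg2 below 0.039 m)) and value of joint valve_handle below 0.4 rad), for 0.3 s.
2. the loaded rack lies inside the taped rectangle, square with it, the valve still nearly closed (all of step 1 and x of rack in the frame of bay between -0.02 and 0.02 m and y of rack in the frame of bay between -0.02 and 0.02 m and angle between the x axis of rack and the x axis of bay, either way round below 0.13 rad and height (world z) of rack below 0.004 m), for 0.3 s.
3. the valve stays half open for 2.5 s (value of joint valve_handle between 0.645 and 0.925 rad), for 2.5 s.
4. the valve is shut again (value of joint valve_handle below 0.1 rad), for 0.3 s.
At the end, for the whole second after the job is handed in: Every housing is mouth down (within 9 degrees) on a peg, within 15 mm of its axis and 6 mm of the shoulder; the rack lies flat in the rectangle, within 20 mm of its centre each way and 7 degrees of square; the valve is shut within 6 degrees; all at rest (angle between each of housing0, housing1, housing2's own x axis and vertical above 2.99 rad and ((horizontal distance between housing0 and peg0 below 0.015 m and z of housing0 in the frame of peg0 below 0.039 m) or (horizontal distance between housing0 and peg1 below 0.015 m and z of housing0 in the frame of peg1 below 0.039 m) or (horizontal distance between housing0 and peg2 below 0.015 m and z of housing0 in the frame of peg2 below 0.039 m)) and ((horizontal distance between housing1 and peg0 below 0.015 m and z of housing1 in the frame of peg0 below 0.039 m) or (horizontal distance between housing1 and peg1 below 0.015 m and z of housing1 in the frame of peg1 below 0.039 m) or (horizontal distance between housing1 and peg2 below 0.015 m and z of housing1 in the frame of peg2 below 0.039 m)) and ((horizontal distance between housing2 and peg0 below 0.015 m and z of housing2 in the frame of peg0 below 0.039 m) or (horizontal distance between housing2 and peg1 below 0.015 m and z of housing2 in the frame of peg1 below 0.039 m) or (horizontal distance between housing2 and peg2 below 0.015 m and z of housing2 in the frame of peg2 below 0.039 m)) and x of rack in the frame of bay between -0.02 and 0.02 m and y of rack in the frame of bay between -0.02 and 0.02 m and angle between the x axis of rack and the x axis of bay, either way round below 0.13 rad and height (world z) of rack below 0.004 m and value of joint valve_handle below 0.1 rad and linear speed of each of rack, housing0, housing1, housing2 below 0.02 m/s); the robot touches nothing.
It fails at once if a bystander is moved more than 4 cm or knocked over (distance of any of stock, oil, brush, driver, jar, stepblock, mug from where it was at the start of the episode above 0.04 m or angle between any of oil, jar, mug's own z axis and vertical above 0.6 rad).
It fails at once if the rack is lifted off the bench or tipped (height (world z) of rack above 0.03 m or angle between rack's own z axis and vertical above 0.2 rad).
Of housing0, housing1, housing2 only 2 to 3 are there at a start; the rules pass over those that are not, and their reading is None.
At some moment in a run one of rack, housing0, housing1, housing2 may be knocked a few centimetres aside while the robot is not near it.
It also fails if it takes over 210 s, if anything falls off the work surface, if the arm or the gripper's body presses on something with over 40 N, if the wrist force passes 120 N, or if a joint passes its speed limit or range.

## Working session

There is one attempt and no reset: what is moved stays moved. The work goes in short steps, Python scripts to look and compute and a shell command to move; the robot and the scene stay as the last step left them, time stands still between calls to the robot, and variables do not carry over. Pictures are saved under pics/ and viewed, at most 14 in all, crops included, and the job is handed in when it is done.

```bash
ls; mkdir -p pics
cat > h.py <<'E'
import numpy as np, cv2
from scipy.spatial.transform import Rotation as R
from plant import *
def rot(o):
    o=np.array(o,float)
    if o.shape==(3,3): return o
    return R.from_rotvec(o).as_matrix() if o.size==3 else R.from_quat(o).as_matrix()
def dist(c): return np.array([c['k1'],0,0,0,0],float)
def ray(c,u,v):
    p=cv2.undistortPoints(np.array([[[u,v]]],float),np.array(c['camera_matrix']),dist(c))[0,0]
    return np.array(c['eye']),rot(c['orientation'])@np.array([p[0],p[1],1.])
def onz(c,u,v,z):
    e,d=ray(c,u,v); return e+d*(z-e[2])/d[2]
def proj(c,P):
    M=rot(c['orientation']).T
    rv=cv2.Rodrigues(M)[0]; t=-M@np.array(c['eye'])
    return cv2.projectPoints(np.array(P,float).reshape(-1,1,3),rv,t,np.array(c['camera_matrix']),dist(c))[0][:,0]
def save(img,n): cv2.imwrite('pics/'+n,img[:,:,::-1])
E
python3 - <<'E'
from h import *
for n in('top','side'):
    c=read_camera(n); save(c['color'],n+'0.png'); print(n,c['eye'],c['orientation'],c['k1'],c['camera_matrix'])
print(read_state())
E
```

```text
pics
top [ 0.25915395 -0.05091599  1.25272449] [-2.0943082   2.14152536 -0.22012194] -0.05040185777302622 [[384.74454179   0.         260.16565897]
 [  0.         384.74454179 189.27051025]
 [  0.           0.           1.        ]]
side [-0.02475169 -0.7537188   0.97872611] [-2.25448559  0.7777959  -0.31543731] 0.04075249552250581 [[382.81936944   0.         261.43032041]
 [  0.         382.81936944 194.4009287 ]
 [  0.           0.           1.        ]]
{'time': 0.1, 'joint_positions': array([-1.33460431e+00,  3.00402026e-01,  1.52150228e+00,  9.07194826e-06,
        1.32070757e+00, -6.66026961e-02]), 'joint_velocities': array([ 0.00160242, -0.00185451, -0.00189647,  0.00061876,  0.00211082,
       -0.00095692]), 'effort': array([ 8.38485880e-05, -5.44380069e+01, -3.62370014e+01, -9.61625847e-05,
        3.02507513e-03, -2.53094902e-05]), 'ee_pos': array([ 0.1639577 , -0.52479703,  0.24779253]), 'tcp_rot': array([-3.10465275e+00, -4.73657141e-01,  1.21798077e-04]), 'wrist_force': array([ 0.60030961,  1.00549902, -0.95879905]), 'torque': array([-0.03832548, -0.0384163 ,  0.06625583]), 'grasp_force': 0.0, 'opening': 0.08534421370277474}
```

View pics/top0.png

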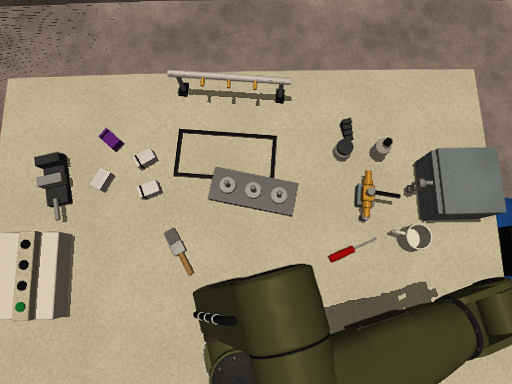

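View pics/side0.png

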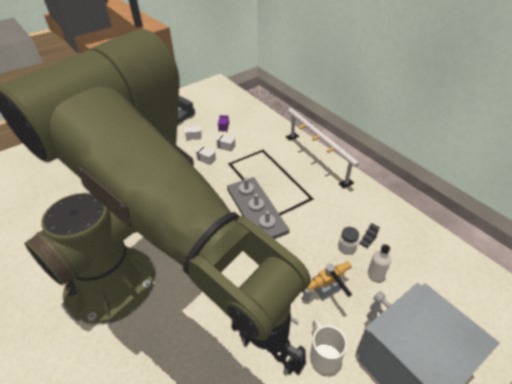

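Top view: purple decoy at (111,139), light blocks at (146,158), (149,188) and (102,180). The rack is at (253,190), bay at (226,154), valve at (367,194) with its lever pointing right. The side view shows the blocks at (226,143), (205,155) and (193,133). One of the three must be the stock, so I'm checking in a close crop.

Run:
```python
from h import *
t=cv2.imread('pics/top0.png'); s=cv2.imread('pics/side0.png')
a=cv2.resize(t[120:210,80:180],None,fx=5,fy=5,interpolation=cv2.INTER_CUBIC)
b=cv2.resize(s[105:180,170:250],(400,375),interpolation=cv2.INTER_CUBIC)
b=cv2.resize(b,(300,281)); im=np.zeros((450,800,3),np.uint8); im[:450,:500]=a; im[:281,500:]=b
cv2.imwrite('pics/crop0.png',im)
```

```text
(no output)
```

View pics/crop0.png

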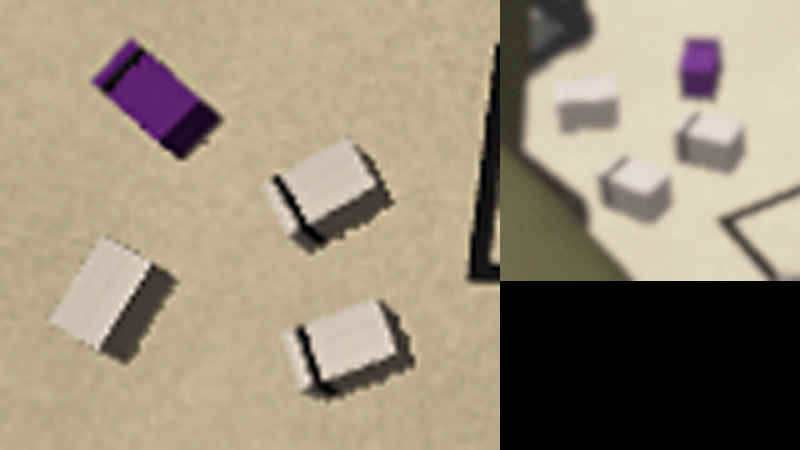

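Two blocks carry a groove, at (146,158) and (149,188), with the mouth on the left, so they are housings. The plain one at (102,180) is the stock and the purple one is the decoy. Next I measure everything.

```bash
cat > meas.py <<'E'
from h import *
import sys
def blobs(m,amin): 
    n,l,s,ce=cv2.connectedComponentsWithStats(m.astype(np.uint8)); return [(s[i],ce[i],l==i) for i in range(1,n) if s[i,4]>=amin]
def rect(c,mask,z):
    cs,_=cv2.findContours(mask.astype(np.uint8),cv2.RETR_EXTERNAL,cv2.CHAIN_APPROX_NONE)
    k=max(cs,key=cv2.contourArea)[:,0]
    w=np.array([onz(c,u,v,z)[:2] for u,v in k],np.float32)*1000
    (x,y),(a,b),th=cv2.minAreaRect(w)
    if a<b: a,b,th=b,a,th+90
    return np.round([x,y,a,b,(th+90)%180-90],1)
def rackpose(c):
    I=c['color'].astype(int); hsv=cv2.cvtColor(c['color'],cv2.COLOR_RGB2HSV)
    m=(hsv[:,:,1]<40)&(hsv[:,:,2]>60)&(hsv[:,:,2]<160)
    return m
E
python3 - <<'E'
from meas import *
c=read_camera('top'); hsv=cv2.cvtColor(c['color'],cv2.COLOR_RGB2HSV)
for u,v in((146,158),(149,188),(102,180),(240,200),(253,190),(226,175),(390,195),(367,194),(226,154)): print((u,v),c['color'][v,u],hsv[v,u],end=' ')
print()
m=(hsv[:,:,1]<35)&(hsv[:,:,2]>150)
for s,ce,k in blobs(m,30):
    if 85<ce[0]<175 and 120<ce[1]<210: print('light',ce.round(1),s[4],rect(c,k,.04))
m=(hsv[:,:,1]<45)&(hsv[:,:,2]>60)&(hsv[:,:,2]<200); m[:150]=0;m[225:]=0;m[:,:190]=0;m[:,310:]=0
for s,ce,k in blobs(m,200): print('rack',ce.round(1),s[4],rect(c,k,.022))
b=(hsv[:,:,2]<50)
for s,ce,k in blobs(b,15): 
    if 100<ce[1]<220: print('black',ce.round(1),s)
print('R', [(p,onz(c,*p,.036).round(4)) for p in((228,186),(253,190),(279,195))])
E
```

```text
(146, 158) [208 195 182] [ 15  32 208] (149, 188) [214 201 187] [ 16  32 214] (102, 180) [209 194 182] [ 13  33 209] (240, 200) [114 107 100] [ 15  31 114] (253, 190) [40 39 36] [23 26 40] (226, 175) [105 100  94] [ 16  27 105] (390, 195) [10 10 10] [ 0  0 10] (367, 194) [53 43 33] [15 96 53] (226, 154) [183 171 138] [ 22  63 183] 
light [145.4 155.5] 152 [628.3 314.   48.5  37.7 -58.3]
light [ 99.8 178.1] 199 [555.4 462.   64.2  37.9 -30. ]
light [149.7 187.3] 164 [520.2 296.4  48.5  37.8 -70.4]
rack [252.9 190.7] 2725 [507.1 -36.  279.3 108.   77.3]
black [345.4 135.5] [337 119  16  36 186]
black [218.6 148.8] [174 129 103  49 699]
black [104.3 133.4] [101 130   8   8  17]
black [387.3 141.8] [383 138   9   9  55]
black [117.4 145.5] [112 141  11  10  55]
black [ 57.  176.6] [ 35 153  37  54 707]
black [434.5 194.9] [ 415  152   85   68 1222]
black [139.9 163.1] [135 155  10  14  25]
black [356.3 197.8] [355 185   7  22  47]
black [143.  193.5] [140 186   8  13  22]
black [386.9 193.7] [374 191  26   7  84]
R [((228, 186), array([0.5205, 0.0429, 0.036 ])), ((253, 190), array([ 0.5055, -0.0377,  0.036 ])), ((279, 195), array([ 0.4873, -0.121 ,  0.036 ]))]
```

```bash
cat >> h.py <<'E'
def u(deg): a=np.radians(deg); return np.array([np.cos(a),np.sin(a),0])
def Rt(y,z): 
    y=np.array(y,float);z=np.array(z,float); return np.column_stack([np.cross(y,z),y,z])
def plan(p,Rg,s=None):
    s=s or read_state(); d=(np.array(p)-s['ee_pos'])*100
    print('at',s['ee_pos'].round(4),'lin cm',d.round(2),'turn',np.degrees((R.from_matrix(Rg)*R.from_rotvec(s['tcp_rot']).inv()).as_rotvec()).round(2),'q',s['joint_positions'].round(2))
E
python3 - <<'E'
from meas import *
c=read_camera('top'); hsv=cv2.cvtColor(c['color'],cv2.COLOR_RGB2HSV)
b=hsv[:,:,2]<70; b[:125]=0;b[182:]=0;b[:,:170]=0;b[:,282:]=0
pts=np.argwhere(b)[:,::-1]
W=np.array([onz(c,*p,0)[:2] for p in pts])
# fit lines for far, left, right sides
A,B,C=[onz(c,*p,0)[:2] for p in((181,131),(276,137),(176,176))]
print(A,B,C)
def fit(P0,P1):
    d=(P1-P0)/np.linalg.norm(P1-P0); n=np.array([-d[1],d[0]]); t=(W-P0)@d; e=(W-P0)@n
    k=(abs(e)<.012)&(t>.02)&(t<np.linalg.norm(P1-P0)-.02)
    vx,vy,x,y=cv2.fitLine(W[k].astype(np.float32),cv2.DIST_L2,0,.01,.01).ravel(); print('line',k.sum(),np.degrees(np.arctan2(vy,vx)),x,y); return np.array([x,y]),np.array([vx,vy])
D=[onz(c,*p,0)[:2] for p in((273,172),)][0]
far=fit(A,B);left=fit(A,C);right=fit(B,D)
near=fit(C,onz(c,212,178,0)[:2])
def X(l,m): s=np.linalg.solve(np.column_stack([l[1],-m[1]]),m[0]-l[0]); return l[0]+s[0]*l[1]
P=X(far,left);Q=X(far,right);S=X(near,left);T=X(near,right); print('corners',P,Q,S,T,np.linalg.norm(P-Q),np.linalg.norm(P-S)); print('centre',(P+Q+S+T)/4)
# air bar
print('bar',onz(c,168,74,.115),onz(c,290,81,.115))
# valve lever: black blob at z=.1
k=(hsv[:,:,2]<60);k[:185]=0;k[204:]=0;k[:,:372]=0;k[:,402:]=0
L=np.array([onz(c,a,bb,.1)[:2] for bb,a in np.argwhere(k)]);print('lever',len(L),L.min(0),L.max(0),cv2.fitLine(L.astype(np.float32),2,0,.01,.01).ravel())
o=(hsv[:,:,0]>8)&(hsv[:,:,0]<25)&(hsv[:,:,1]>150)&(hsv[:,:,2]>120);o[:160]=0;o[225:]=0;o[:,:350]=0;o[:,385:]=0
O=np.argwhere(o);print('brass',len(O),O.min(0),O.max(0),[onz(c,*p,.07).round(3) for p in((368,171),(367,216))])
cv2.imwrite('pics/valve.png',np.hstack([cv2.resize(c['color'][160:230,340:440,::-1],None,fx=4,fy=4,interpolation=2),cv2.resize(read_camera('side')['color'][240:310,290:390,::-1],None,fx=4,fy=4,interpolation=2)]))
for n,m,ct in(('A',121.7,(.6242,.3206)),('B',109.6,(.5176,.3038))):
    a=np.radians(30); M=u(m); g=np.array([*ct,0])-.020*M; g[2]=.030
    z=np.sin(a)*M+np.array([0,0,-np.cos(a)]); print(n); plan(g-0.002*-z,Rt(u(m-90),z))
E
```

```text
[0.72515473 0.20636378] [ 0.69608185 -0.11944756] [0.56633444 0.21992939]
line 303 84.67375 0.711679 0.047035076
line 134 -5.888635 0.64545476 0.21603128
line 82 -5.866671 0.633181 -0.107520565
line 78 85.03141 0.56761783 0.15706702
corners [0.7266536  0.20765647] [ 0.6966618  -0.11404335] [0.5733901  0.22346398] [ 0.5453997  -0.09850086] 0.32309484 0.15407649
centre [0.6355263  0.05464406]
bar [0.87864857 0.22951073 0.115     ] [ 0.84467524 -0.16423321  0.115     ]
lever 88 [ 0.46086366 -0.4864591 ] [ 0.48119132 -0.40905383] [ 0.1793846   0.983779    0.4718533  -0.44894505]
brass 299 [170 363] [216 373] [array([ 0.552, -0.405,  0.07 ]), array([ 0.408, -0.391,  0.07 ])]
A
at [ 0.164  -0.5249  0.248 ] lin cm [ 47.02  82.93 -21.97] turn [ 32.29 -12.1  101.66] q [-1.33  0.3   1.52 -0.    1.32 -0.07]
B
at [ 0.164  -0.5249  0.248 ] lin cm [ 36.    81.08 -21.97] turn [ 29.89 -14.96  89.93] q [-1.33  0.3   1.52 -0.    1.32 -0.07]
```

View pics/valve.png

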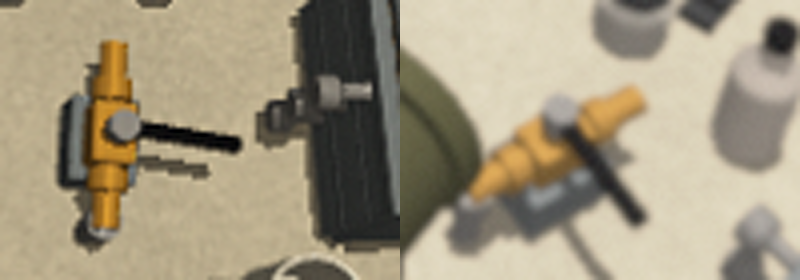

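The bay's tape centre-lines measure 323 x 154, as they should for a 310 x 140 inside. Its centre is (0.6355, 0.0546), turned about -5.4 deg. In the crop the valve axis is the grey knob at top pixel (370.5,191), and the lever points right with its tip at (400,196). Going to pre-grasp housing A.

```bash
python3 -m inch '{"linear":[[0,5,6],[2,12,8],[5,16,8],[8,21,8],[12,26,8],[16,31,8],[19,36,8],[22,41,8],[26,46,8],[29,51,8],[32,56,8],[35,61,8]],"turn":[[0,0,8],[0,0,16],[0,0,24],[0,0,32],[0,0,40],[0,0,48],[0,0,56],[0,0,64],[0,0,72],[0,0,80],[0,0,88],[0,0,96]],"gripper":[0.75,0.75,0.75,0.75,0.75,0.75,0.75,0.75,0.75,0.75,0.75,0.75]}' 60
python3 - <<'E'
from h import *
for n,m,ct in(('A',121.7,(.6242,.3206)),):
    a=np.radians(30); M=u(m); g=np.array([*ct,0])-.020*M; g[2]=.030
    z=np.sin(a)*M+np.array([0,0,-np.cos(a)]); plan(g+0.002*z-.12*z,Rt(u(m-90),z))
E
```

```text
time: 1.45
ee_pos: [0.4427, -0.027, 0.3283]
tcp_rot: [1.718, 2.63, 0.0]
wrist_force: [0.6, -2.7, 0.4]
opening: 0.0641
grasp_force: 0.0
at [ 0.4427 -0.027   0.3283] lin cm [ 22.3   28.04 -19.61] turn [26.59 13.99  7.83] q [-0.14  0.    1.68 -0.    1.46 -0.56]
```

```bash
python3 -m inch '{"linear":[[0,0,0],[0,0,0],[0,0,0]],"turn":[[0,0,0],[0,0,0],[0,0,0]],"gripper":[0.75,0.75,0.75]}'
cat > pl.py <<'E'
from h import *
import sys
# python3 pl.py m x y back up : grasp of lying housing
m,x,y,b=map(float,sys.argv[1:5]); a=np.radians(30); M=u(m); g=np.array([x,y,0])-.020*M; g[2]=.030
z=np.sin(a)*M+np.array([0,0,-np.cos(a)]); plan(g+0.002*z-b*z,Rt(u(m-90),z))
E
python3 pl.py 121.7 .6242 .3206 .12;python3 pl.py 121.7 .6242 .3206 0
```

```text
time: 1.75
ee_pos: [0.4417, -0.0298, 0.328]
tcp_rot: [-1.728, -2.624, 0.0]
wrist_force: [-0.4, -0.4, -0.6]
opening: 0.0641
grasp_force: 0.0
at [ 0.4417 -0.0298  0.328 ] lin cm [ 22.4   28.32 -19.59] turn [26.65 13.84  8.24] q [-0.15  0.    1.68 -0.    1.46 -0.56]
at [ 0.4417 -0.0298  0.328 ] lin cm [ 19.25  33.42 -29.98] turn [26.65 13.84  8.24] q [-0.15  0.    1.68 -0.    1.46 -0.56]
```

```bash
python3 -m inch '{"linear":[[2,4,0],[5,8,0],[8,12,0],[11,16,0],[14,20,-2],[17,24,-5],[20,27,-9],[22.4,28.3,-14],[22.4,28.3,-19.6],[22.4,28.3,-19.6],[22.4,28.3,-19.6],[22.4,28.3,-19.6]],"turn":[[0,0,0],[3,1.5,1],[6,3,2],[10,5,3],[14,7,4],[18,9,5],[22,11.5,7],[26.6,13.8,8.2],[26.6,13.8,8.2],[26.6,13.8,8.2],[26.6,13.8,8.2],[26.6,13.8,8.2]],"gripper":[0.75,0.75,0.75,0.75,0.75,0.75,0.75,0.75,0.75,0.75,0.75,0.75]}'
python3 pl.py 121.7 .6242 .3206 0
python3 - <<'E'
from h import *
c=read_camera('top'); d=read_camera('side')
cv2.imwrite('pics/pre.png',np.hstack([c['color'][:,:400,::-1],d['color'][:,100:500,::-1]]))
E
```

```text
time: 2.95
ee_pos: [0.6666, 0.2526, 0.1336]
tcp_rot: [-1.299, -2.327, -0.35]
wrist_force: [-0.1, 0.1, 1.6]
opening: 0.0642
grasp_force: 0.0
at [0.6666 0.2526 0.1336] lin cm [ -3.25   5.18 -10.53] turn [0.   0.14 0.09] q [ 0.16  0.87  0.99  0.48  1.51 -0.48]
```

View pics/pre.png

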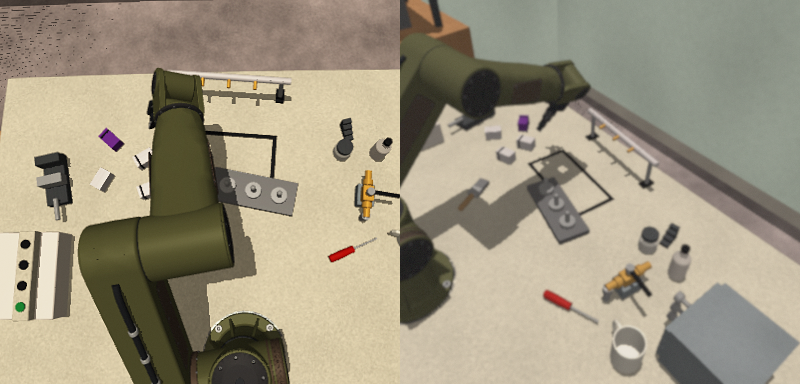

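The two views show no third housing; the ground the arm had hidden holds only the screwdriver, mug and brush. The gripper is above housing A at side view (505,155), clear of the air bar. Descending and gripping.

```bash
python3 -m inch '{"linear":[[-1.1,1.7,-3.5],[-2.2,3.5,-7],[-3.2,5.2,-10.4],[-3.2,5.2,-10.4],[-3.2,5.2,-10.4],[-3.2,5.2,-10.4],[-3.2,5.2,-10.4],[-3.2,5.2,-10.4],[-3.2,5.2,-10.4],[-3.2,5.2,-10.4]],"turn":[[0,0,0],[0,0,0],[0,0,0],[0,0,0],[0,0,0],[0,0,0],[0,0,0],[0,0,0],[0,0,0],[0,0,0]],"gripper":[0.75,0.75,0.75,0.75,0.1,0.1,0.1,0.1,0.1,0.1]}' 60
python3 pl.py 121.7 .6242 .3206 0
```

```text
time: 4.05
ee_pos: [0.6361, 0.3052, 0.0317]
tcp_rot: [-1.298, -2.33, -0.354]
wrist_force: [0.9, -1.8, 7.3]
opening: 0.0386
grasp_force: 61.6
at [0.6361 0.3052 0.0317] lin cm [-0.19 -0.08 -0.34] turn [-0.08  0.38  0.06] q [ 0.24  0.95  1.1   0.52  1.3  -0.5 ]
```

```bash
cat > place.py <<'E'
from h import *
import sys
# place.py m ox oy  gx gy gz(tcp at grasp) | f px py dz : housing origin goal at peg (px,py), dz above seated
a=np.radians(30)
def goal(m,o,g,f,p,dz):
    M=u(m); zg=np.sin(a)*M+np.array([0,0,-np.cos(a)]); Rg=Rt(u(m-90),zg)
    off=Rg.T@(np.array([o[0],o[1],.02])-np.array(g))
    F=u(f); Rp=Rt(u(f+90),np.cos(a)*F+np.array([0,0,-np.sin(a)]))
    O=np.array([p[0],p[1],.069+dz]); print('housing axis now',(Rp@Rg.T@M).round(2)); return O-Rp@off,Rp
v=list(map(float,sys.argv[1:])); P,Rp=goal(v[0],v[1:3],v[3:6],v[6],v[7:9],v[9]); plan(P,Rp)
E
python3 -m inch '{"linear":[[0,0,4],[0,0,8],[0,0,12],[0,0,16],[0,0,18],[0,0,18]],"turn":[[0,0,0],[0,0,0],[0,0,0],[0,0,0],[0,0,0],[0,0,0]],"gripper":[0.1,0.1,0.1,0.1,0.1,0.1]}'
python3 place.py 121.7 .6242 .3206 .6361 .3052 .0317 5 .5258 .0469 .12
python3 - <<'E'
from meas import *
c=read_camera('top'); hsv=cv2.cvtColor(c['color'],cv2.COLOR_RGB2HSV)
save(cv2.resize(c['color'][150:225,195:315],None,fx=6,fy=6,interpolation=2),'rack1.png')
E
```

```text
time: 4.65
ee_pos: [0.6354, 0.3054, 0.2138]
tcp_rot: [-1.298, -2.333, -0.357]
wrist_force: [1.0, 0.4, -0.8]
opening: 0.0388
grasp_force: 60.5
housing axis now [-0. -0. -1.]
at [0.6354 0.3054 0.2138] lin cm [-12.15 -25.75  -0.54] turn [-42.37 -83.43  48.93] q [ 0.24  0.75  1.    0.5   1.56 -0.36]
```

View pics/rack1.png

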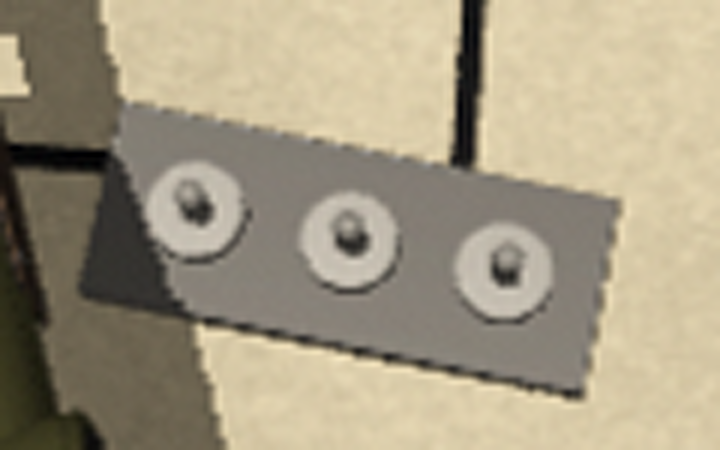

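The rack's three shoulder discs are at full-image pixels (226.9,184.6), (252.7,189.6) and (278.6,194.6); I'll use those. Start rotating while moving.

```bash
python3 -m inch '{"linear":[[0,-2,2],[-1,-4,4],[-2,-7,5],[-3,-9,6],[-4,-11,6],[-5,-13,6],[-6,-15,6],[-7,-17,6],[-8,-19,6],[-9,-21,6],[-10,-23,6],[-11,-24,6]],"turn":[[-3,-6,3.5],[-6,-12,7],[-9.3,-18.3,10.7],[-12.7,-25,14.6],[-16,-32,19],[-19.5,-38,22.5],[-23,-45,26.5],[-26,-52,30.5],[-29.6,-58.4,34.2],[-33,-65,38],[-36.5,-72,42.3],[-40,-79,46]],"gripper":[0.1,0.1,0.1,0.1,0.1,0.1,0.1,0.1,0.1,0.1,0.1,0.1]}'
python3 - <<'E'
from h import *
c=read_camera('top')
P=[onz(c,*p,.036)[:2] for p in((226.9,184.6),(252.75,189.6),(278.6,194.6))]
print(np.round(P,4),np.linalg.norm(P[0]-P[1]),np.linalg.norm(P[1]-P[2]),np.degrees(np.arctan2(*(P[0]-P[2])[::-1])))
d=read_camera('side'); print(proj(d,np.array([[*p,.036] for p in P])).round(1), proj(d,np.array([[*p,.08] for p in P])).round(1))
cv2.imwrite('pics/mid.png',np.hstack([c['color'][:,100:400,::-1],d['color'][:,100:500,::-1]]))
E
python3 place.py 121.7 .6242 .3206 .6361 .3052 .0317 5 .5238 .0456 .12
```

```text
time: 5.9
ee_pos: [0.5249, 0.0674, 0.2668]
tcp_rot: [0.017, 2.2, 0.077]
wrist_force: [0.1, 1.6, -0.1]
opening: 0.0387
grasp_force: 60.6
[[ 0.5252  0.0464]
 [ 0.5068 -0.0369]
 [ 0.4886 -0.1198]] 0.08531689278215653 0.08487357118715941 77.58448727074469
[[245.5 186.9]
 [255.7 202.7]
 [266.7 219.8]] [[245.1 177.7]
 [255.5 193.6]
 [266.8 210.7]]
housing axis now [-0. -0. -1.]
at [0.5243 0.0677 0.2654] lin cm [-1.24 -2.1  -5.7 ] turn [-3.24 -6.55  3.87] q [ 0.06 -0.08  2.13  0.03  0.15 -1.52]
```

View pics/mid.png

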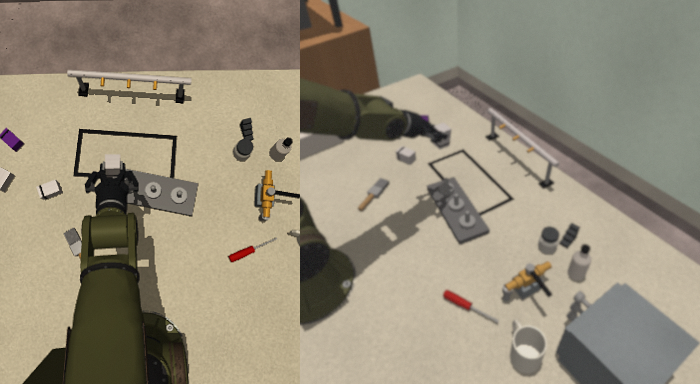

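The side view shows the housing hanging mouth down near (445,135) above the rack's left peg. q5 is near its lower limit with the tool facing straight out, so I'll approach with the tool facing sideways (f = -40 deg).

```bash
python3 place.py 121.7 .6242 .3206 .6361 .3052 .0317 -40 .5252 .0464 .12;  python3 -m inch '{"linear":[[0,0,1],[0,0,1],[0,0,1],[0,0,1],[0,0,1],[0,0,1],[0,0,1],[0,0,1]],"turn":[[0,0,-5],[0,0,-10],[0,0,-16],[0,0,-24],[0,0,-32],[0,0,-40],[0,0,-40],[0,0,-40]],"gripper":[0.1,0.1,0.1,0.1,0.1,0.1,0.1,0.1]}'
python3 place.py 121.7 .6242 .3206 .6361 .3052 .0317 -40 .5252 .0464 .06
```

```text
housing axis now [-0.  0. -1.]
at [0.5243 0.0677 0.2654] lin cm [-0.68 -1.22 -5.7 ] turn [ -5.61  -4.91 -41.07] q [ 0.06 -0.08  2.13  0.03  0.15 -1.52]
time: 6.8
ee_pos: [0.5268, 0.0692, 0.2885]
tcp_rot: [0.784, 2.104, -0.294]
wrist_force: [0.6, -0.5, -0.6]
opening: 0.0391
grasp_force: 60.6
housing axis now [-0.  0. -1.]
at [0.5268 0.0692 0.2885] lin cm [ -0.92  -1.37 -14.01] turn [-8.01 -3.57 -1.3 ] q [ 0.34  0.06  1.93 -1.04  0.86  0.09]
```

```bash
cat > kin.py <<'E'
from h import *
from scipy.optimize import least_squares
def fk(q,k):
    a1,d1,L2,a3,L4,L6=k; r=lambda a,t:R.from_euler(a,t)
    A=r('z',q[0]); B=A*r('y',q[1]); C=B*r('y',q[2]); T=C*r('z',q[3])*r('y',q[4])*r('z',q[5]+np.pi/2)
    return A.apply([a1,0,d1])+B.apply([0,0,L2])+C.apply([a3,0,L4])+T.apply([0,0,L6]),T
D=[([-1.335,.3,1.521,0,1.321,-.067],(.164,-.5248,.2478)),([-.15,0,1.68,0,1.46,-.56],(.4417,-.0298,.328)),([.16,.87,.99,.48,1.51,-.48],(.6666,.2526,.1336)),([.24,.95,1.1,.52,1.3,-.5],(.6361,.3052,.0317)),([.24,.75,1.0,.5,1.56,-.36],(.6354,.3054,.2138)),([.06,-.08,2.13,.03,.15,-1.52],(.5243,.0677,.2654)),([.34,.06,1.93,-1.04,.86,.09],(.5268,.0692,.2885))]
s=least_squares(lambda k:np.concatenate([fk(q,k)[0]-p for q,p in D]),[.1,.4,.4,0,.4,.25]); K=s.x
lo=np.array([-3.03,-.79,.23,-1.04,0,-2.55]);hi=np.array([3.03,2.21,2.52,4.18,3.07,2.55])
def ik(p,Rm,seeds):
    best=None
    for q0 in seeds:
        o=least_squares(lambda q:np.r_[(fk(q,K)[0]-p)*5,(R.from_matrix(Rm).inv()*fk(q,K)[1]).as_rotvec()],np.clip(q0,lo+.02,hi-.02),bounds=(lo,hi))
        if best is None or o.cost<best.cost: best=o
    return best.x,np.sqrt(2*best.cost)
E
python3 - <<'E'
from kin import *
print(K.round(4),abs(s.fun).max())
print((fk(D[6][0],K)[1].as_rotvec()).round(3))
# housing grasp frame fixed: off from place.py
a=np.radians(30);m=121.7;M=u(m); zg=np.sin(a)*M+np.array([0,0,-np.cos(a)]); Rg=Rt(u(m-90),zg); off=Rg.T@(np.array([.6242,.3206,.02])-np.array([.6361,.3052,.0317]))
seeds=[[0,.3,1.8,x,.8,y] for x in(-.8,.8,2,3.2) for y in(-2,0,2)]
for pn,p in(('peg2',(.5252,.0464)),('peg0',(.4886,-.1198))):
  for f in(-60,-40,-20,0,20,40,60,80,100):
    Rp=Rt(u(f+90),np.cos(a)*u(f)+np.array([0,0,-np.sin(a)]))
    out=[]
    for dz in(.1,0):
        q,e=ik(np.array([*p,.069+dz])-Rp@off,Rp,seeds); out.append((round(e,3),q.round(2).tolist()))
    print(pn,f,out)
E
```

```text
[-0.0129  0.2533  0.434   0.0618  0.4628  0.2459] 0.04770781041334958
[ 0.793  2.107 -0.302]
peg2 -60 [(np.float64(0.097), [0.51, 0.4, 1.8, -1.04, 1.27, 0.53]), (np.float64(0.152), [0.51, 0.6, 1.78, -1.04, 1.2, 0.67])]
peg2 -40 [(np.float64(0.226), [0.45, 0.23, 1.94, -1.04, 0.95, 0.25]), (np.float64(0.276), [0.39, 0.52, 2.19, 4.18, 0.86, 1.29])]
peg2 -20 [(np.float64(0.121), [0.32, 0.17, 2.26, 4.18, 0.6, 0.94]), (np.float64(0.006), [0.38, 0.44, 2.21, 4.18, 0.72, 1.08])]
peg2 0 [(np.float64(0.0), [0.16, 0.09, 2.28, 3.62, 0.3, 1.19]), (np.float64(0.0), [0.16, 0.4, 2.29, 3.39, 0.6, 1.45])]
peg2 20 [(np.float64(0.0), [-0.09, 0.11, 2.26, 2.09, 0.44, 2.35]), (np.float64(0.0), [-0.09, 0.41, 2.26, 2.48, 0.64, 1.9])]
peg2 40 [(np.float64(0.0), [-0.27, 0.21, 2.14, 1.55, 0.79, 2.55]), (np.float64(0.0), [-0.27, 0.47, 2.14, 1.8, 0.82, 2.18])]
peg2 60 [(np.float64(0.0), [-0.34, 0.34, 1.96, 1.26, 1.11, 2.54]), (np.float64(0.0), [-0.34, 0.55, 1.96, 1.38, 1.05, 2.3])]
peg2 80 [(np.float64(0.0), [-0.35, 0.47, 1.75, 1.05, 1.39, 2.5]), (np.float64(0.0), [-0.35, 0.66, 1.75, 1.09, 1.29, 2.32])]
peg2 100 [
[... 535 characters left out ...]
32, 2.13, 0.43, 2.32]), (np.float64(0.0), [-0.42, 0.38, 2.32, 2.53, 0.66, 1.86])]
peg0 20 [(np.float64(0.0), [-0.61, 0.16, 2.2, 1.57, 0.79, 2.53]), (np.float64(0.0), [-0.61, 0.44, 2.2, 1.84, 0.83, 2.14])]
peg0 40 [(np.float64(0.0), [-0.69, 0.29, 2.02, 1.27, 1.1, 2.52]), (np.float64(0.0), [-0.69, 0.52, 2.03, 1.39, 1.05, 2.26])]
peg0 60 [(np.float64(0.0), [-0.7, 0.42, 1.82, 1.06, 1.37, 2.47]), (np.float64(0.0), [-0.7, 0.62, 1.83, 1.1, 1.28, 2.29])]
peg0 80 [(np.float64(0.0), [-0.65, 0.55, 1.62, 0.88, 1.62, 2.4]), (np.float64(0.0), [-0.65, 0.72, 1.62, 0.88, 1.51, 2.26])]
peg0 100 [(np.float64(0.0), [-0.58, 0.67, 1.42, 0.72, 1.84, 2.29]), (np.float64(0.0), [-0.58, 0.82, 1.43, 0.69, 1.72, 2.19])]
```

```bash
python3 - <<'E'
t=open('kin.py').read()
t=t.replace("a1,d1,L2,a3,L4,L6=k","a1,d1,L2,a3,L4,L6,b,yo=k").replace("A.apply([a1,0,d1])+B.apply([0,0,L2])","A.apply([a1,yo,d1])+B.apply([b,0,L2])").replace(".4,.25]",".4,.25,0,0]")
open('kin.py','w').write(t)
E
python3 - <<'E'
from kin import *
print(K.round(4)); print((s.fun.reshape(-1,3)*1000).round(1))
E
```

```text
[ 0.0089  0.2205  0.4234  0.042   0.4414  0.2268 -0.0021  0.0369]
[[ 0.2 -0.5  1. ]
 [ 0.2  0.4 -0.8]
 [ 0.1 -1.7 -1. ]
 [ 0.2  0.3 -0.3]
 [-0.1  0.   1.6]
 [ 1.   1.9  2.7]
 [-1.4 -1.4 -3. ]]
```

```bash
cat > sim.py <<'E'
from kin import *
def frame(al,m,pitch,sg):
    # pitch 0: lying, mouth dir m ; pitch 90: mouth down. tool orientation
    a=np.radians(al); M=u(m); y=u(m-90) if sg<0 else u(m+90)
    R0=Rt(y,np.sin(a)*M+np.array([0,0,-np.cos(a)]))
    ax=np.cross(M,[0,0,-1]); return R.from_rotvec(ax*np.radians(pitch)).as_matrix()@R0
def step(q,p,Rm):
    o=least_squares(lambda x:np.r_[(fk(x,K)[0]-p)*5,(R.from_matrix(Rm).inv()*fk(x,K)[1]).as_rotvec()],q); return o.x,np.sqrt(2*o.cost)
def run(q,p0,R0,p1,R1,n=14):
    dv=(R.from_matrix(R1)*R.from_matrix(R0).inv()).as_rotvec(); Q=[]
    for t in np.linspace(0,1,n):
        q,e=step(q,p0+(p1-p0)*t,R.from_rotvec(dv*t).as_matrix()@R0); Q.append(np.r_[q,e])
    return np.array(Q)
def ok(Q): return (Q[:,:6]>lo+.03).all() and (Q[:,:6]<hi-.03).all() and Q[:,6].max()<.01
E
python3 - <<'E'
from sim import *
O=np.array
for name,x,y,ms in(('A',.624,.321,(121.7,)),('B',.518,.304,(109.6,)),('mid',.50,.22,(90,120,150,180,210))):
  for m in ms:
    for sg in(1,-1):
      for al in(20,30,40):
        M=u(m); g=O([x,y,.03])-.02*M; R0=frame(al,m,0,sg)
        q,e=ik(g,R0,[[.4,.9,1.2,w,1.3,v] for w in(-.5,.5,1.5) for v in(-2,0,2)])
        if e>.01: print(name,m,sg,al,'grasp NO',round(e,2),q.round(2)); continue
        gq=q.copy(); Q=run(q,g,R0,g+[0,0,.2],R0,6); 
        for f in(0,20,40,60,80,100):
            R1=frame(al,f+180,90,sg); P=O([.515,.0,.27]); S=run(Q[-1,:6],g+[0,0,.2],R0,P,R1); E=run(S[-1,:6],P,R1,O([.5252,.0464,.092]),R1,8)
            if ok(Q) and ok(S) and ok(E): print(name,m,sg,al,'f',f,gq.round(2),E[-1].round(2),'minq5',np.r_[S,E][:,4].min().round(2),'q6',np.r_[S,E][:,5].min().round(2),np.r_[S,E][:,5].max().round(2))
E
```

```text
A 121.7 1 20 grasp NO 0.14 [0.26 0.9  1.19 0.45 1.17 2.55]
A 121.7 1 30 grasp NO 0.07 [0.23 0.94 1.13 0.55 1.28 2.55]
B 109.6 1 20 grasp NO 0.18 [0.25 0.67 1.64 0.62 0.89 2.55]
B 109.6 1 30 grasp NO 0.08 [0.22 0.7  1.6  0.69 1.   2.55]
mid 90 1 20 grasp NO 0.21 [0.1  0.55 1.89 0.79 0.72 2.55]
mid 90 1 30 grasp NO 0.09 [0.07 0.57 1.86 0.84 0.82 2.55]
mid 90 -1 20 f 100 [ 0.17  0.55  1.8   0.49  0.8  -0.18] [-0.35  0.8   1.58  0.96  1.65  2.21  0.  ] minq5 1.19 q6 0.04 2.45
mid 90 -1 30 f 100 [ 0.1   0.57  1.82  0.73  0.84 -0.43] [-0.32  0.72  1.61  0.87  1.52  2.26  0.  ] minq5 1.19 q6 -0.12 2.48
mid 90 -1 40 f 100 [ 0.03  0.61  1.83  0.93  0.93 -0.64] [-0.29  0.65  1.64  0.77  1.4   2.33  0.  ] minq5 1.22 q6 -0.27 2.51
mid 150 1 20 f 20 [0.22 0.71 1.51 0.25 1.19 2.19] [-0.19  0.48  2.29  2.48  0.92 -1.33  0.  ] minq5 0.39 q6 -1.33 2.29
mid 150 1 20 f 40 [0.22 0.71 1.51 0.25 1.19 2.19] [-0.34  0.53  2.17  1.91  1.03 -1.13  0.  ] minq5 0.68 q6 -1.13 2.29
mid 150 1 20 f 60 [0.22 0.71 1.51 0.25 1.19 2.19] [-0.4   0.61  2.    1.49  1.21 -0.99  0.  ] minq5 0.91 q6 -0.99 2.29
mid 150 1 20 f
[... 5087 characters left out ...]
  1.45] [ 0.03  0.31  2.23  3.22  0.27 -1.63  0.  ] minq5 0.05 q6 -1.63 1.54
mid 210 1 40 f 20 [ 0.39  0.96  1.16 -0.09  1.72  1.45] [-0.14  0.32  2.21  2.04  0.41 -0.84  0.  ] minq5 0.4 q6 -0.84 1.42
mid 210 1 40 f 40 [ 0.39  0.96  1.16 -0.09  1.72  1.45] [-0.26  0.38  2.12  1.51  0.68 -0.66  0.  ] minq5 0.68 q6 -0.66 1.42
mid 210 1 40 f 60 [ 0.39  0.96  1.16 -0.09  1.72  1.45] [-0.32  0.46  1.98  1.19  0.94 -0.66  0.  ] minq5 0.94 q6 -0.66 1.42
mid 210 1 40 f 80 [ 0.39  0.96  1.16 -0.09  1.72  1.45] [-0.32  0.55  1.81  0.96  1.18 -0.72  0.  ] minq5 1.18 q6 -0.72 1.42
mid 210 1 40 f 100 [ 0.39  0.96  1.16 -0.09  1.72  1.45] [-0.29  0.65  1.64  0.77  1.4  -0.82  0.  ] minq5 1.4 q6 -0.82 1.42
```

```bash
cat > sim2.py <<'E'
from sim import *
def path(q,way,al=30):
    # way: list of (p,m,pitch), linear in params
    Q=[];(p,m,t)=way[0]
    for (p2,m2,t2) in way[1:]:
        for s_ in np.linspace(0,1,9)[1:]:
            q,e=step(q,np.array(p)+(np.array(p2)-p)*s_,frame(al,m+(m2-m)*s_,t+(t2-t)*s_,-1)); Q.append(np.r_[q,e])
        p,m,t=p2,m2,t2
    return np.array(Q)
E
python3 - <<'E'
from sim2 import *
q0=read_state()['joint_positions']; p0=read_state()['ee_pos']
for peg,hp in(('2',(.5252,.0464)),('0',(.4886,-.1198))):
  for f in(60,80,90,100,110,120,140):
    o=.02*u(f)*0
    P=(.52,.05,.30); H=(hp[0],hp[1],.20); S=(hp[0],hp[1],.09)
    W=[(p0,140,84),(P,140,40),(P,140,0),(P,60,0),(P,-20,0),(P,f-180,0),(P,f-180,45),(H,f-180,90),(S,f-180,90)]
    Q=path(q0,W); print(peg,f,ok(Q[14:]),'err',Q[:,6].max().round(3),'min',Q[14:,:6].min(0).round(2),'max',Q[14:,:6].max(0).round(2),'end',Q[-1,:6].round(2))
E
```

```text
2 60 False err 0.0 min [-0.37 -0.04  1.32 -0.54  0.8  -0.95] max [0.24 0.53 1.99 1.36 1.84 3.85] end [-0.37  0.53  1.99  1.36  1.06  2.29]
2 80 False err 0.0 min [-0.36 -0.04  1.32 -0.54  0.8  -0.95] max [0.24 0.62 1.85 1.08 1.84 3.58] end [-0.36  0.62  1.8   1.08  1.29  2.3 ]
2 90 False err 0.0 min [-0.35 -0.04  1.32 -0.54  0.8  -0.95] max [0.24 0.67 1.85 0.97 1.84 3.45] end [-0.35  0.67  1.71  0.97  1.41  2.29]
2 100 False err 0.0 min [-0.32 -0.04  1.32 -0.54  0.8  -0.95] max [0.24 0.72 1.85 0.87 1.84 3.31] end [-0.32  0.72  1.61  0.87  1.52  2.26]
2 110 False err 0.0 min [-0.29 -0.04  1.32 -0.54  0.8  -0.95] max [0.24 0.77 1.85 0.79 1.84 3.16] end [-0.29  0.77  1.52  0.77  1.63  2.22]
2 120 False err 0.0 min [-0.25 -0.04  1.32 -0.53  0.8  -0.95] max [0.23 0.82 1.85 0.7  1.88 3.01] end [-0.25  0.82  1.43  0.68  1.73  2.17]
2 140 False err 0.0 min [-0.2  -0.04  1.25 -0.47  0.8  -0.95] max [0.19 0.9  1.85 0.54 2.07 2.65] end [-0.17  0.9   1.27  0.48  1.92  2.03]
0 60 False err 0.0 min [-0.71 -0.04  1.32 -0.54  0.8  -0.95] max [0.24 0.59 1.88 1.09 1.84 3.85] end [-0.71  0.59  1.88  1.
[... 153 characters left out ...]
]
0 90 False err 0.0 min [-0.64 -0.04  1.32 -0.54  0.8  -0.95] max [0.24 0.73 1.85 0.78 1.84 3.45] end [-0.64  0.73  1.6   0.77  1.6   2.19]
0 100 False err 0.0 min [-0.6  -0.04  1.32 -0.54  0.8  -0.95] max [0.24 0.77 1.85 0.7  1.85 3.31] end [-0.6   0.77  1.51  0.67  1.7   2.15]
0 110 False err 0.0 min [-0.56 -0.04  1.32 -0.54  0.8  -0.95] max [0.24 0.81 1.85 0.61 1.95 3.16] end [-0.56  0.81  1.44  0.58  1.79  2.08]
0 120 False err 0.0 min [-0.52 -0.04  1.32 -0.53  0.8  -0.95] max [0.23 0.85 1.85 0.54 2.03 3.01] end [-0.52  0.85  1.36  0.48  1.87  2.01]
0 140 False err 0.0 min [-0.42 -0.04  1.23 -0.47  0.8  -0.95] max [0.19 0.9  1.85 0.54 2.16 2.65] end [-0.42  0.9   1.26  0.26  2.    1.82]
```

Run:
```python
from sim2 import *
q0=read_state()['joint_positions']; p0=read_state()['ee_pos']
for peg,hp in(('2',(.5252,.0464)),('0',(.4886,-.1198))):
  for f in(90,110,130):
   for mi in(60,30):
    for pm in(45,60):
     P=(.52,.05,.30); H=(hp[0],hp[1],.20); S=(hp[0],hp[1],.09)
     W=[(p0,140,84),(P,140,40),(P,140,0),(P,mi,0),(P,-20,pm),(P,f-180,90),(H,f-180,90),(S,f-180,90)]
     Q=path(q0,W); print(peg,f,mi,pm,ok(Q[12:]),'min',Q[14:,:6].min(0).round(2),'max',Q[14:,:6].max(0).round(2),'end',Q[-1,:6].round(2))
```

```text
2 90 60 45 False min [-0.35  0.07  1.32  0.    1.14 -0.95] max [0.02 0.67 1.72 0.97 1.84 2.63] end [-0.35  0.67  1.71  0.97  1.41  2.29]
2 90 60 60 False min [-0.35  0.08  1.25 -0.02  1.16 -0.95] max [0.03 0.67 1.72 0.97 1.96 2.63] end [-0.35  0.67  1.71  0.97  1.41  2.29]
2 90 30 45 False min [-0.35 -0.01  1.32 -0.    0.92 -0.95] max [0.03 0.67 1.83 0.97 1.84 2.63] end [-0.35  0.67  1.71  0.97  1.41  2.29]
2 90 30 60 False min [-0.35 -0.01  1.25 -0.    0.92 -0.95] max [0.03 0.67 1.83 0.97 1.96 2.63] end [-0.35  0.67  1.71  0.97  1.41  2.29]
2 110 60 45 True min [-0.29  0.07  1.3   0.    1.14 -0.95] max [0.02 0.77 1.72 0.83 1.93 2.5 ] end [-0.29  0.77  1.52  0.77  1.63  2.22]
2 110 60 60 True min [-0.29  0.08  1.24 -0.02  1.16 -0.95] max [0.03 0.77 1.72 0.83 2.   2.5 ] end [-0.29  0.77  1.52  0.77  1.63  2.22]
2 110 30 45 True min [-0.29 -0.01  1.3  -0.    0.92 -0.95] max [0.03 0.77 1.83 0.83 1.93 2.5 ] end [-0.29  0.77  1.52  0.77  1.63  2.22]
2 110 30 60 True min [-0.29 -0.01  1.24 -0.    0.92 -0.95] max [0.03 0.77 1.83 0.83 2.   2.5 ] end [-0.29  0.77  1.52  0.77  1.63  2.22]
2 13
[... 1487 characters left out ...]
58  1.79  2.08]
0 110 30 60 True min [-0.56 -0.01  1.24 -0.    0.92 -0.95] max [0.03 0.81 1.83 0.83 2.   2.5 ] end [-0.56  0.81  1.44  0.58  1.79  2.08]
0 130 60 45 True min [-0.47  0.07  1.24  0.    1.14 -0.95] max [0.02 0.88 1.72 0.67 2.12 2.33] end [-0.47  0.88  1.3   0.37  1.94  1.92]
0 130 60 60 True min [-0.47  0.08  1.22 -0.02  1.16 -0.95] max [0.03 0.88 1.72 0.67 2.12 2.33] end [-0.47  0.88  1.3   0.37  1.94  1.92]
0 130 30 45 True min [-0.47 -0.01  1.24 -0.    0.92 -0.95] max [0.03 0.88 1.83 0.67 2.12 2.33] end [-0.47  0.88  1.3   0.37  1.94  1.92]
0 130 30 60 True min [-0.47 -0.01  1.22 -0.    0.92 -0.95] max [0.03 0.88 1.83 0.67 2.12 2.33] end [-0.47  0.88  1.3   0.37  1.94  1.92]
```

```bash
cat > tw.py <<'E'
from sim import *
# tw.py m pitch [x y z]
v=list(map(float,sys.argv[1:])) if (sys:=__import__('sys')) else 0
plan(v[2:5] if len(v)>2 else read_state()['ee_pos'],frame(30,v[0],v[1],-1))
E
python3 tw.py 140 0
python3 tw.py 100 0
```

```text
at [0.5268 0.0692 0.2885] lin cm [0. 0. 0.] turn [49.72 65.42  1.96] q [ 0.34  0.06  1.93 -1.04  0.86  0.09]
at [0.5268 0.0692 0.2885] lin cm [0. 0. 0.] turn [ 70.16  45.15 -30.85] q [ 0.34  0.06  1.93 -1.04  0.86  0.09]
```

```bash
python3 -m inch '{"linear":[[0,0,1],[0,0,1],[0,0,1],[0,0,1],[0,0,1],[0,0,1],[0,0,1],[0,0,1],[0,0,1],[0,0,1],[0,0,1],[0,0,1]],"turn":[[5,6.5,0.2],[10,13,0.4],[15,19.7,0.6],[20,26,0.8],[25,33,1],[30,39,1.2],[35,46,1.4],[40,52.5,1.6],[45,59,1.8],[49.7,65.4,2],[49.7,65.4,2],[49.7,65.4,2]],"gripper":[0.1,0.1,0.1,0.1,0.1,0.1,0.1,0.1,0.1,0.1,0.1,0.1]}'
python3 tw.py 60 0; python3 tw.py 140 0
```

```text
time: 8.0
ee_pos: [0.5271, 0.0687, 0.2973]
tcp_rot: [-0.896, -2.485, -0.249]
wrist_force: [0.2, 0.7, -0.6]
opening: 0.039
grasp_force: 60.6
at [0.5271 0.0687 0.2973] lin cm [0. 0. 0.] turn [-2.000e-02  4.500e-01 -8.022e+01] q [-0.07  0.43  1.3   0.31  1.83 -0.93]
at [0.5271 0.0687 0.2973] lin cm [0. 0. 0.] turn [-0.29  0.31 -0.22] q [-0.07  0.43  1.3   0.31  1.83 -0.93]
```

```bash
python3 -m inch '{"linear":[[0,0,0],[0,0,0],[0,0,0],[0,0,0],[0,0,0],[0,0,0],[0,0,0],[0,0,0],[0,0,0],[0,0,0],[0,0,0],[0,0,0]],"turn":[[0,0,-8],[0,0,-16],[0,0,-24],[0,0,-32],[0,0,-40],[0,0,-48],[0,0,-56],[0,0,-64],[0,0,-72],[0,0,-80],[0,0,-80],[0,0,-80]],"gripper":[0.1,0.1,0.1,0.1,0.1,0.1,0.1,0.1,0.1,0.1,0.1,0.1]}'
python3 tw.py 20 30; python3 tw.py -20 60
```

```text
time: 9.2
ee_pos: [0.5265, 0.0696, 0.2989]
tcp_rot: [-2.427, -1.424, -0.661]
wrist_force: [0.1, 0.7, -0.6]
opening: 0.039
grasp_force: 60.7
at [0.5265 0.0696 0.2989] lin cm [0. 0. 0.] turn [-19.24  23.89 -39.85] q [-0.14  0.1   1.71  0.53  1.16  0.2 ]
at [0.5265 0.0696 0.2989] lin cm [0. 0. 0.] turn [-21.8   61.13 -73.  ] q [-0.14  0.1   1.71  0.53  1.16  0.2 ]
```

```bash
python3 -m inch '{"linear":[[0,0,0],[0,0,0],[0,0,0],[0,0,0],[0,0,0],[0,0,0],[0,0,0],[0,0,0],[0,0,0],[0,0,0],[0,0,0],[0,0,0]],"turn":[[-3,4,-6.6],[-6.4,8,-13.3],[-9.6,12,-20],[-12.8,16,-26.6],[-16,20,-33.2],[-19.2,23.9,-39.8],[-19.7,31,-46.5],[-20.2,38.8,-53],[-20.8,46,-60],[-21.3,54,-66.5],[-21.8,61,-73],[-21.8,61,-73]],"gripper":[0.1,0.1,0.1,0.1,0.1,0.1,0.1,0.1,0.1,0.1,0.1,0.1]}'
python3 tw.py -50 90;python3 place.py 121.7 .6242 .3206 .6361 .3052 .0317 130 .5252 .0464 .12
```

```text
time: 10.4
ee_pos: [0.5272, 0.069, 0.2978]
tcp_rot: [-2.906, 0.521, 0.783]
wrist_force: [-0.4, 1.4, -1.3]
opening: 0.0394
grasp_force: 60.6
at [0.5272 0.069  0.2978] lin cm [0. 0. 0.] turn [ 17.58  24.55 -29.11] q [-0.01  0.48  1.23  0.18  1.93  1.94]
housing axis now [-0. -0. -1.]
at [0.5272 0.069  0.2978] lin cm [ 0.39 -3.28 -8.95] turn [ 17.58  24.55 -29.11] q [-0.01  0.48  1.23  0.18  1.93  1.94]
```

```bash
python3 -m inch '{"linear":[[0,0,0],[0,-1,0],[0.2,-2,0],[0.4,-3,0],[0.4,-3.3,-3],[0.4,-3.3,-6],[0.4,-3.3,-9],[0.4,-3.3,-9],[0.4,-3.3,-9]],"turn":[[3.5,5,-6],[7,10,-12],[10.5,15,-17.5],[14,20,-23],[17.6,24.6,-29.1],[17.6,24.6,-29.1],[17.6,24.6,-29.1],[17.6,24.6,-29.1],[17.6,24.6,-29.1]],"gripper":[0.1,0.1,0.1,0.1,0.1,0.1,0.1,0.1,0.1]}'
python3 - <<'E'
from h import *
c=read_camera('top'); d=read_camera('side')
cv2.imwrite('pics/hov.png',np.hstack([cv2.resize(c['color'][130:220,180:310,::-1],(520,360),interpolation=2),cv2.resize(d['color'][130:250,210:300,::-1],(270,360),interpolation=2)]))
for n,cc in(('t',c),('s',d)):
    print(n,proj(cc,[[.5252,.0464,.036],[.5252,.0464,.08],[.5068,-.0369,.036]]).round(1))
E
python3 place.py 121.7 .6242 .3206 .6361 .3052 .0317 130 .5252 .0464 0.06
```

```text
time: 11.3
ee_pos: [0.5312, 0.0361, 0.2088]
tcp_rot: [-2.185, 1.014, 1.254]
wrist_force: [0.1, 0.6, 0.4]
opening: 0.0389
grasp_force: 60.7
t [[226.9 184.6]
 [225.8 181.6]
 [252.8 189.6]]
s [[245.5 186.9]
 [245.1 177.8]
 [255.7 202.7]]
housing axis now [-0. -0. -1.]
at [0.5314 0.0362 0.2098] lin cm [-0.02 -0.   -6.15] turn [ 0.11  0.39 -0.1 ] q [-0.23  0.7   1.29  0.61  2.01  2.22]
```

View pics/hov.png

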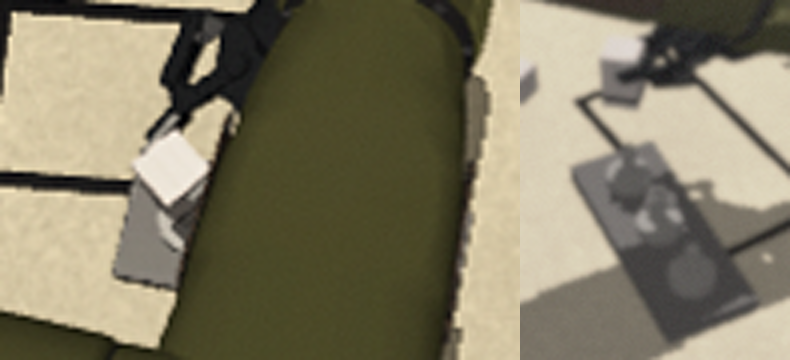

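The housing hangs upright, its end face at top pixel about (223,172) and side pixel about (244,153). Checking these against the target axis.

Run:
```python
from meas import *
c=read_camera('top'); d=read_camera('side'); z=.0+.069+.1215
print(proj(c,[[.5252,.0464,z+.033]]).round(1),proj(d,[[.5252,.0464,z]]).round(1))
hsv=cv2.cvtColor(c['color'],cv2.COLOR_RGB2HSV); m=(hsv[:,:,1]<35)&(hsv[:,:,2]>180)
for s,ce,k in blobs(m,60):
    if 205<ce[0]<240 and 155<ce[1]<195: print('top face',ce.round(1),s,rect(c,k,z+.033))
hs=cv2.cvtColor(d['color'],cv2.COLOR_RGB2HSV); m=(hs[:,:,1]<35)&(hs[:,:,2]>90)
for s,ce,k in blobs(m,40):
    if 225<ce[0]<265 and 135<ce[1]<170: print('side',ce.round(1),s)
```

```text
[[221.4 170.2]] [[243.9 152.7]]
top face [222.1 171. ] [213 163  19  18 198] [523.   44.8  40.4  39.2  43.3]
side [243.4 151.8] [236 140  19  26 280]
```

```bash
python3 -m inch '{"linear":[[0.1,0.1,-3],[0.1,0.1,-5.5],[0.1,0.1,-7.5],[0.1,0.1,-9],[0.1,0.1,-10],[0.1,0.1,-11],[0.1,0.1,-11.6],[0.1,0.1,-11.8],[0.1,0.1,-11.8],[0.1,0.1,-11.8]],"turn":[[0,0,0],[0,0,0],[0,0,0],[0,0,0],[0,0,0],[0,0,0],[0,0,0],[0,0,0],[0,0,0],[0,0,0]],"gripper":[0.1,0.1,0.1,0.1,0.1,0.1,0.1,0.1,0.1,0.1]}'
python3 place.py 121.7 .6242 .3206 .6361 .3052 .0317 130 .5262 .0474 0
```

```text
time: 12.5
ee_pos: [0.532, 0.0371, 0.0906]
tcp_rot: [-2.185, 1.016, 1.253]
wrist_force: [0.9, -0.5, 0.0]
opening: 0.0391
grasp_force: 60.7
housing axis now [-0. -0. -1.]
at [0.532  0.0371 0.0906] lin cm [ 0.01  0.   -0.22] turn [ 0.12  0.27 -0.04] q [-0.23  0.87  1.31  0.57  1.85  2.11]
```

```bash
python3 -m inch '{"linear":[[0,0,-0.2],[0,0,-0.2],[0,0,-0.2],[0,0,-0.2],[0,0,-0.2],[0,0,-0.2],[2.2,-2.7,1.8],[4.5,-5.3,3.8],[6.7,-8,6.5],[6.7,-8,11]],"turn":[[0,0,0],[0,0,0],[0,0,0],[0,0,0],[0,0,0],[0,0,0],[0,0,0],[0,0,0],[0,0,0],[0,0,0]],"gripper":[0.1,0.1,0.75,0.75,0.75,0.75,0.75,0.75,0.75,0.75]}'
python3 tw.py -20 60
python3 - <<'E'
from meas import *
c=read_camera('top'); d=read_camera('side')
hsv=cv2.cvtColor(c['color'],cv2.COLOR_RGB2HSV); m=(hsv[:,:,1]<35)&(hsv[:,:,2]>180)
for s,ce,k in blobs(m,40):
    if 205<ce[0]<290 and 155<ce[1]<205 or ce[0]<170 and ce[1]<220: print('top',ce.round(1),s[4],rect(c,k,.102),rect(c,k,.04))
hs=cv2.cvtColor(d['color'],cv2.COLOR_RGB2HSV); m=(hs[:,:,1]<35)&(hs[:,:,2]>140)
for s,ce,k in blobs(m,30):
    if 225<ce[0]<285 and 135<ce[1]<230: print('side',ce.round(1),s)
print(proj(d,[[.5252,.0464,.069],[.5252,.0464,.102]]))
E
```

```text
time: 13.5
ee_pos: [0.5994, -0.0455, 0.1979]
tcp_rot: [-2.18, 1.02, 1.259]
wrist_force: [0.6, -0.2, 0.7]
opening: 0.0642
grasp_force: 0.0
at [ 0.5994 -0.0455  0.1979] lin cm [0. 0. 0.] turn [-17.35 -24.87  29.44] q [-0.31  0.91  0.96  0.59  2.16  2.23]
top [ 99.5 178.2] 222 [540.2 435.8  60.9  35.9 -30. ] [555.4 462.   64.2  37.9 -30. ]
top [226.2 179.4] 140 [524.1  43.7  40.3  39.9 -50.2] [538.3  48.8  42.4  42.  -50.2]
top [149.5 187.6] 176 [507.  278.7  46.1  36.2 -69.9] [520.3 296.4  48.6  38.1 -69.9]
side [249.4 178.4] [238 169  39  42 177]
side [255.7 203.3] [248 198  17  11 106]
[[245.18099251 180.07874253]
 [244.85773721 173.01360076]]
```

Housing A's end face is at (524, 44) against the peg's (525, 46), sized right for z = 0.102, so it is seated. Now housing B, which hasn't moved: unwind the wrist by the same route.

```bash
python3 tw.py -20 60;python3 tw.py 20 30;python3 tw.py 60 0;python3 tw.py 109.6 0; python3 pl.py 109.6 .5176 .3038 .12
```

```text
at [ 0.6002 -0.0438  0.2052] lin cm [0. 0. 0.] turn [-17.35 -24.12  29.23] q [-0.31  0.9   0.95  0.59  2.16  2.23]
at [ 0.6002 -0.0438  0.2052] lin cm [0. 0. 0.] turn [-16.63 -60.67  63.11] q [-0.31  0.9   0.95  0.59  2.16  2.23]
at [ 0.6002 -0.0438  0.2052] lin cm [0. 0. 0.] turn [   8.51 -101.12   83.83] q [-0.31  0.9   0.95  0.59  2.16  2.23]
at [ 0.6002 -0.0438  0.2052] lin cm [0. 0. 0.] turn [  57.91 -101.89  116.52] q [-0.31  0.9   0.95  0.59  2.16  2.23]
at [ 0.6002 -0.0438  0.2052] lin cm [-5.61 27.32 -7.3 ] turn [  57.91 -101.89  116.52] q [-0.31  0.9   0.95  0.59  2.16  2.23]
```

Run:
```python
from sim2 import *
q0=read_state()['joint_positions']; p0=read_state()['ee_pos']
P=(.58,-.02,.32);G=np.array([.494,.228,.134]);B=np.array([.5243,.2839,.0283])
W=[(p0,-50,90),(P,-20,60),(P,20,30),((.53,.1,.3),60,0),(G,109.6,0),(B,109.6,0),(B+[0,0,.2],109.6,0),((.48,0,.3),60,0),((.48,0,.3),20,30),((.48,0,.3),-20,60),((.4886,-.12,.25),-50,90),((.4886,-.12,.09),-50,90)]
Q=path(q0,W)
for i in range(7,len(Q),8): print(W[i//8+1][1:],Q[i].round(2))
print(ok(Q),Q.min(0).round(2),Q.max(0).round(2))
```

```text
(-20, 60) [-0.14  0.6   0.99  0.12  2.06  1.81  0.  ]
(20, 30) [-0.1   0.33  1.32 -0.    1.49  1.12  0.  ]
(60, 0) [-0.07  0.11  1.7   0.52  1.14  0.28  0.  ]
(109.6, 0) [ 0.16  0.46  1.68  0.56  1.18 -0.45  0.  ]
(109.6, 0) [ 0.24  0.7   1.58  0.63  1.02 -0.48  0.  ]
(109.6, 0) [ 0.24  0.43  1.47  0.54  1.34 -0.25  0.  ]
(60, 0) [-0.31  0.02  1.8   0.54  1.25  0.06  0.  ]
(20, 30) [-0.08  0.1   1.64 -0.    1.4   1.14  0.  ]
(-20, 60) [-0.13  0.37  1.38  0.12  1.9   1.8   0.  ]
(-50, 90) [-0.47  0.67  1.25  0.43  2.19  2.04  0.  ]
(-50, 90) [-0.47  0.88  1.3   0.37  1.94  1.92  0.  ]
True [-0.47 -0.    0.95 -0.03  1.02 -0.48  0.  ] [0.24 0.88 1.8  0.63 2.19 2.19 0.  ]
```

```bash
python3 -m inch '{"linear":[[0,0,3],[0,0,7],[0,0,11],[0,0,11],[0,0,11],[0,0,11],[-1,2,11],[-2,3,11],[-2,4,11],[-3,5,11],[-3,5,11],[-3,5,11]],"turn":[[-3.5,-5,6],[-7,-9.6,11.7],[-10.4,-14.5,17.5],[-14,-19.4,23.4],[-17.3,-24.1,29.2],[-17.2,-31,36],[-17.1,-39,42.8],[-17,-46,49.5],[-16.8,-53,56],[-16.6,-60.7,63.1],[-16.6,-60.7,63.1],[-16.6,-60.7,63.1]],"gripper":[0.75,0.75,0.75,0.75,0.75,0.75,0.75,0.75,0.75,0.75,0.75,0.75]}'
python3 tw.py 60 0;python3 tw.py 109.6 0; python3 pl.py 109.6 .5176 .3038 .12
```

```text
time: 14.8
ee_pos: [0.568, 0.0077, 0.3109]
tcp_rot: [3.09, 0.543, -0.006]
wrist_force: [-0.1, 0.5, -0.4]
opening: 0.0642
grasp_force: 0.0
at [0.568  0.0077 0.3109] lin cm [0. 0. 0.] turn [ 19.97 -23.53  39.17] q [-0.05  0.3   1.37 -0.    1.47  1.17]
at [0.568  0.0077 0.3109] lin cm [0. 0. 0.] turn [ 30.4  -14.09  87.44] q [-0.05  0.3   1.37 -0.    1.47  1.17]
at [0.568  0.0077 0.3109] lin cm [ -2.39  22.17 -17.87] turn [ 30.4  -14.09  87.44] q [-0.05  0.3   1.37 -0.    1.47  1.17]
```

```bash
python3 -m inch '{"linear":[[0,2,0],[0,4,0],[-1,6,0],[-1,8,0],[-2,10,0],[-2,12,0],[-2,14,0],[-2.4,17,-2],[-2.4,20,-5],[-2.4,22.2,-9],[-2.4,22.2,-13],[-2.4,22.2,-17.9]],"turn":[[3.5,-4,6.5],[6.6,-8,13],[10,-12,19.6],[13.3,-15.7,26],[16.6,-19.6,32.6],[20,-23.5,39.2],[21.8,-22,47],[23.5,-20.4,55],[25.2,-18.8,63],[27,-17.3,71],[29,-15.7,79],[30.4,-14.1,87.4]],"gripper":[0.75,0.75,0.75,0.75,0.75,0.75,0.75,0.75,0.75,0.75,0.75,0.75]}'
python3 -m inch '{"linear":[[0,0,0],[0,0,0],[0,0,0]],"turn":[[0,0,0],[0,0,0],[0,0,0]],"gripper":[0.75,0.75,0.75]}'
python3 pl.py 109.6 .5176 .3038 0
python3 - <<'E'
from meas import *
d=read_camera('side'); s=d['color'];print(proj(d,[[.5176,.3038,.02]]))
cv2.imwrite('pics/b.png',np.hstack([cv2.resize(s[110:210,150:280,::-1],(520,400),interpolation=2)]))
E
```

```text
time: 16.0
ee_pos: [0.5452, 0.2296, 0.1299]
tcp_rot: [-1.545, -2.193, -0.409]
wrist_force: [0.7, 0.0, 0.2]
opening: 0.0639
grasp_force: 0.0
time: 16.3
ee_pos: [0.5459, 0.2292, 0.1343]
tcp_rot: [-1.556, -2.19, -0.416]
wrist_force: [-0.2, -0.2, 0.3]
opening: 0.064
grasp_force: 0.0
at [0.5459 0.2292 0.1343] lin cm [ -2.2    5.67 -10.6 ] turn [0.12 0.08 0.39] q [ 0.14  0.55  1.52  0.55  1.23 -0.42]
[[205.14553574 154.65225781]]
```

View pics/b.png

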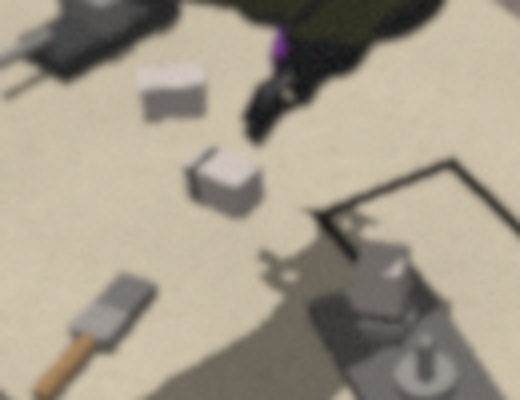

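B sits at side pixel (206.7,155.7) against a predicted (205,154.7), and A stands down on its shoulder at crop (380,285). Grasping B.

```bash
python3 -m inch '{"linear":[[-0.7,1.9,-3.5],[-1.5,3.8,-7],[-2.2,5.7,-10.6],[-2.2,5.7,-10.6],[-2.2,5.7,-10.6],[-2.2,5.7,-10.6],[-2.2,5.7,-10.6],[-2.2,5.7,-10.6],[-2.2,5.7,-10.6],[-2.2,5.7,-10.6]],"turn":[[0,0,0],[0,0,0],[0,0,0],[0,0,0],[0,0,0],[0,0,0],[0,0,0],[0,0,0],[0,0,0],[0,0,0]],"gripper":[0.75,0.75,0.75,0.75,0.1,0.1,0.1,0.1,0.1,0.1]}' 60
python3 -m inch '{"linear":[[0,0,4],[0,-2,8],[0,-4,12],[0,-7,16],[0,-10,20],[0,-13,24],[0,-16,26],[0,-18,26],[0,-18,26]],"turn":[[0,0,0],[0,0,0],[0,0,-6],[0,0,-14],[0,0,-22],[0,0,-30],[0,0,-38],[0,0,-46],[0,0,-49.6]],"gripper":[0.1,0.1,0.1,0.1,0.1,0.1,0.1,0.1,0.1]}'
python3 tw.py 20 30; python3 tw.py -20 60;python3 tw.py 60 0
```

```text
time: 17.35
ee_pos: [0.5248, 0.2858, 0.0283]
tcp_rot: [-1.553, -2.193, -0.417]
wrist_force: [-0.7, -2.2, 9.5]
opening: 0.039
grasp_force: 61.5
time: 18.25
ee_pos: [0.5228, 0.1034, 0.2878]
tcp_rot: [-2.442, -1.392, -0.655]
wrist_force: [0.4, 0.7, -2.4]
opening: 0.0387
grasp_force: 60.9
at [0.5228 0.1034 0.2878] lin cm [0. 0. 0.] turn [-19.44  23.6  -38.45] q [-0.07  0.1   1.74  0.52  1.11  0.28]
at [0.5228 0.1034 0.2878] lin cm [0. 0. 0.] turn [-21.67  60.91 -71.54] q [-0.07  0.1   1.74  0.52  1.11  0.28]
at [0.5228 0.1034 0.2878] lin cm [0. 0. 0.] turn [0.06 0.08 0.66] q [-0.07  0.1   1.74  0.52  1.11  0.28]
```

```bash
python3 -m inch '{"linear":[[0,-1,1],[0,-3,2],[-1,-4,2],[-1,-6,2],[-1,-7,2],[-2,-8,2],[-2,-10,2],[-2,-12,2],[-3,-13,2],[-3,-14,2],[-3,-15,2],[-3,-15,2]],"turn":[[-3,4,-6.6],[-6.4,8,-13],[-9.6,12,-19.5],[-12.8,16,-26],[-16,20,-32.2],[-19.4,23.6,-38.4],[-19.8,31,-45],[-20.2,38.5,-51.7],[-20.7,46,-58],[-21.2,53.5,-65],[-21.7,61,-71.5],[-21.7,61,-71.5]],"gripper":[0.1,0.1,0.1,0.1,0.1,0.1,0.1,0.1,0.1,0.1,0.1,0.1]}'
python3 tw.py -50 90;python3 place.py 109.6 .5176 .3038 .5248 .2858 .0283 130 .4886 -.1198 .12
python3 - <<'E'
from meas import *
c=read_camera('top'); save(cv2.resize(c['color'][140:225,195:315],None,fx=5,fy=5,interpolation=2),'rack2.png')
E
```

```text
time: 19.45
ee_pos: [0.4927, -0.0455, 0.3066]
tcp_rot: [-2.894, 0.516, 0.78]
wrist_force: [-0.9, -0.5, -0.6]
opening: 0.0392
grasp_force: 60.9
at [ 0.4927 -0.0455  0.3066] lin cm [0. 0. 0.] turn [ 16.96  24.84 -28.87] q [-0.2   0.41  1.31  0.09  1.94  1.73]
housing axis now [ 0. -0. -1.]
at [ 0.4927 -0.0455  0.3066] lin cm [ 0.07 -8.11 -9.82] turn [ 16.96  24.84 -28.87] q [-0.2   0.41  1.31  0.09  1.94  1.73]
```

View pics/rack2.png

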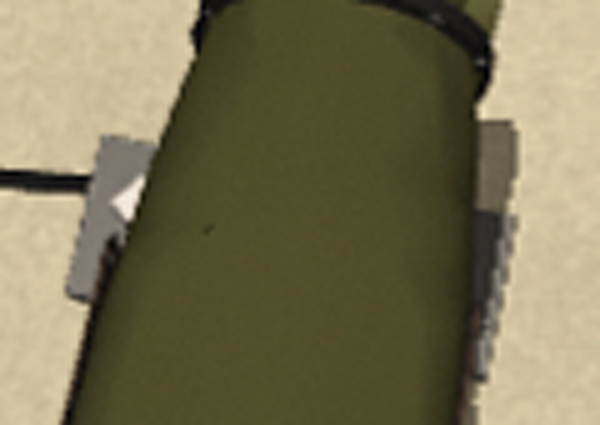

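The visible left corners of the rack, (215,167) and (208.6,199), are where they were, so it hasn't moved. To hover over the right peg.

```bash
python3 -m inch '{"linear":[[0,-2,0],[0,-4,0],[0,-6,0],[0,-7,0],[0,-8.1,-2],[0,-8.1,-5],[0,-8.1,-8],[0,-8.1,-9.8],[0,-8.1,-9.8],[0,-8.1,-9.8]],"turn":[[3.4,5,-6],[7,10,-12],[10.4,15,-17.5],[14,20,-23],[17,24.8,-28.9],[17,24.8,-28.9],[17,24.8,-28.9],[17,24.8,-28.9],[17,24.8,-28.9],[17,24.8,-28.9]],"gripper":[0.1,0.1,0.1,0.1,0.1,0.1,0.1,0.1,0.1,0.1]}'
python3 place.py 109.6 .5176 .3038 .5248 .2858 .0283 130 .4886 -.1198 0
python3 - <<'E'
from meas import *
c=read_camera('top'); d=read_camera('side'); 
for dz in(.12,.123): z=.069+dz; print(proj(c,[[.4886,-.1198,z+.033]]).round(1),proj(d,[[.4886,-.1198,z]]).round(1))
hsv=cv2.cvtColor(c['color'],cv2.COLOR_RGB2HSV); m=(hsv[:,:,1]<35)&(hsv[:,:,2]>180)
for s,ce,k in blobs(m,40):
    if 200<ce[0]<310 and 155<ce[1]<205: print('top face',ce.round(1),s,rect(c,k,z+.033))
save(np.hstack([cv2.resize(c['color'][140:220,200:310],(440,320),interpolation=2),cv2.resize(d['color'][130:250,210:300],(240,320),interpolation=2)]),'hov2.png')
E
```

```text
time: 20.5
ee_pos: [0.4931, -0.125, 0.2086]
tcp_rot: [-2.186, 1.007, 1.252]
wrist_force: [0.2, -0.7, -0.2]
opening: 0.0395
grasp_force: 61.0
housing axis now [ 0. -0. -1.]
at [ 0.4931 -0.125   0.2086] lin cm [  0.02  -0.17 -12.02] turn [-0.13  0.44 -0.28] q [-0.47  0.73  1.25  0.41  2.13  2.  ]
[[282. 182.]] [[267.1 186. ]]
[[282.1 181.7]] [[267.1 185.2]]
top face [226.  180.3] [217 173  18  16 165] [495.7  33.6  36.   35.6 -50.2]
top face [278.8 180.8] [272 174  14  15 101] [ 492.2 -112.8   39.8   23.4  -46. ]
top face [252.5 189.9] [246 182  15  16 129] [468.8 -38.4  39.2  38.9  43.4]
```

View pics/hov2.png

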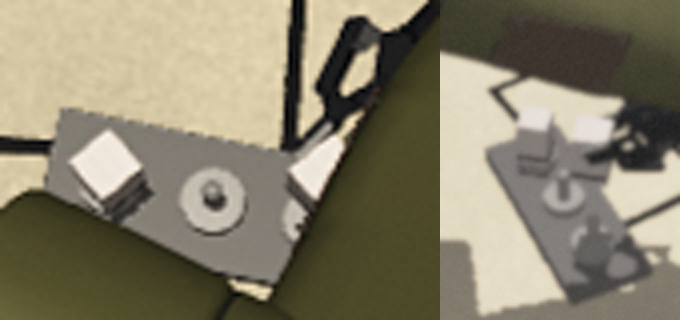

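The housing is upright over the right peg, its axis within 3 mm of it (side pixel (266,184) against a predicted (267,186)). The left housing stands seated and the middle pin at (252,189) is free. Lowering.

```bash
python3 -m inch '{"linear":[[0.1,-0.2,-3],[0.1,-0.2,-5.5],[0.1,-0.2,-7.5],[0.1,-0.2,-9],[0.1,-0.2,-10],[0.1,-0.2,-11],[0.1,-0.2,-11.6],[0.1,-0.2,-11.8],[0.1,-0.2,-11.8],[0.1,-0.2,-11.8]],"turn":[[0,0,0],[0,0,0],[0,0,0],[0,0,0],[0,0,0],[0,0,0],[0,0,0],[0,0,0],[0,0,0],[0,0,0]],"gripper":[0.1,0.1,0.1,0.1,0.1,0.1,0.1,0.1,0.1,0.1]}'
python3 place.py 109.6 .5176 .3038 .5248 .2858 .0283 130 .4896 -.1208 0
```

```text
time: 21.6
ee_pos: [0.494, -0.1269, 0.0895]
tcp_rot: [-2.185, 1.008, 1.254]
wrist_force: [0.5, 0.3, 0.5]
opening: 0.0394
grasp_force: 61.0
housing axis now [ 0. -0. -1.]
at [ 0.494  -0.1269  0.0895] lin cm [ 0.03 -0.07 -0.11] turn [-0.16  0.36 -0.26] q [-0.47  0.89  1.27  0.37  1.96  1.92]
```

```bash
python3 -m inch '{"linear":[[0,0,-0.2],[0,0,-0.2],[0,0,-0.2],[0,0,-0.2],[0,0,-0.2],[0,0,-0.2],[2.2,-2.7,1.8],[4.5,-5.3,3.8],[6.7,-8,6.5],[6.7,-8,11],[6.7,-8,15],[6.7,-8,18]],"turn":[[0,0,0],[0,0,0],[0,0,0],[0,0,0],[0,0,0],[0,0,0],[0,0,0],[0,0,0],[0,0,0],[0,0,0],[0,0,0],[0,0,0]],"gripper":[0.1,0.1,0.75,0.75,0.75,0.75,0.75,0.75,0.75,0.75,0.75,0.75]}'
python3 - <<'E'
from sim2 import *
from meas import *
s=read_state(); q0=s['joint_positions'];p0=s['ee_pos']
y=u(-12.5); Rg=Rt(y,[0,0,-1]); Rg2=Rt(-y,[0,0,-1])
print('y along rack x:'); plan([.5068,-.0369,.16],Rg)
print('flipped'); plan([.5068,-.0369,.16],Rg2)
for n,RR in(('a',Rg),('b',Rg2)):
    for P in((.507,-.037,.06),(.6355,.0546,.06)): print(n,ik(np.array(P),RR,[[0,.5,1.7,0,1,v] for v in(-2,0,2)]))
c=read_camera('top'); d=read_camera('side')
save(np.hstack([cv2.resize(c['color'][140:220,200:310],(440,320),interpolation=2),cv2.resize(d['color'][140:230,210:300],(320,320),interpolation=2)]),'placed2.png')
E
```

```text
time: 22.8
ee_pos: [0.5609, -0.2071, 0.2715]
tcp_rot: [-2.186, 1.008, 1.253]
wrist_force: [0.3, 0.0, 0.4]
opening: 0.0641
grasp_force: 0.0
y along rack x:
at [ 0.5609 -0.2071  0.2715] lin cm [ -5.41  17.02 -11.15] turn [ 17.02 -70.72 113.14] q [-0.53  0.91  0.78  0.45  2.41  2.09]
flipped
at [ 0.5609 -0.2071  0.2715] lin cm [ -5.41  17.02 -11.15] turn [-60.13 -14.47 -47.95] q [-0.53  0.91  0.78  0.45  2.41  2.09]
a (array([-1.45563271e-01,  4.58293128e-01,  1.80550400e+00,  4.15277014e-14,
        8.77795530e-01,  7.26028850e-02]), np.float64(1.4438119376719883e-13))
a (array([2.77729066e-02, 6.93869363e-01, 1.41006474e+00, 6.87998244e-15,
       1.03765855e+00, 2.45939063e-01]), np.float64(8.82682139126086e-14))
b (array([-0.01833461,  0.44866807,  1.86418553, -0.33117704,  0.77981181,
       -2.55      ]), np.float64(0.30026497655015966))
b (array([ 0.10225979,  0.68373012,  1.44457364, -0.19841954,  0.9841002 ,
       -2.55      ]), np.float64(0.2413526699097079))
```

View pics/placed2.png

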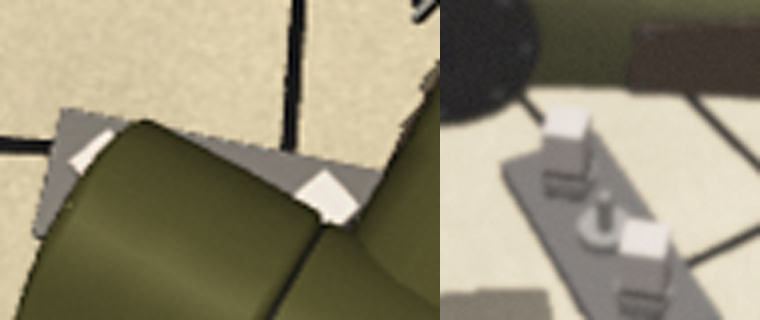

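Both housings stand fully down, grooves just above the shoulders, at side-crop (567,150) and (643,262); the middle pin at (603,210) is free to take hold of. Checking the unwinding route.

Run:
```python
from sim2 import *
s=read_state(); q0=s['joint_positions'];p0=s['ee_pos']
Rg=Rt(u(-12.5),[0,0,-1]); R0=rot(s['tcp_rot']); P=np.array([.5068,-.0369,.22])
Q=run(q0,p0,R0,P,Rg); print(ok(Q),Q[:,:6].min(0).round(2),Q[:,:6].max(0).round(2),Q[-1].round(2)); plan(P,Rg)
```

```text
True [-0.53  0.23  0.79 -0.06  1.23  0.07] [-0.15  0.9   1.68  0.45  2.41  2.09] [-0.15  0.23  1.68 -0.    1.23  0.07  0.  ]
at [ 0.5612 -0.2071  0.2735] lin cm [-5.44 17.02 -5.35] turn [ 16.83 -70.41 113.2 ] q [-0.53  0.91  0.78  0.45  2.41  2.09]
```

```bash
python3 -m inch '{"linear":[[0,1,1],[0,2,1],[-1,3,1],[-1,4,1],[-1,5,1],[-2,6,1],[-2,7,1],[-2,8,1],[-3,9,1],[-3,10,1],[-4,11,1],[-4,12,1]],"turn":[[1,-4.2,6.8],[2,-8.4,13.6],[3,-12.7,20.4],[4,-17,27.2],[5,-21.1,34],[6,-25.3,40.8],[7.1,-29.6,47.5],[8.1,-33.8,54.3],[9.1,-38,61],[10.1,-42.2,68],[11.1,-46.5,74.7],[12.1,-50.7,81.5]],"gripper":[0.75,0.75,0.75,0.75,0.75,0.75,0.75,0.75,0.75,0.75,0.75,0.75]}'
cat > pg.py <<'E'
from h import *
import sys
x,y,z,yaw=map(float,sys.argv[1:]); plan([x,y,z],Rt(u(yaw),[0,0,-1]))
E
python3 pg.py .5068 -.0369 .18 -12.5
```

```text
time: 24.1
ee_pos: [0.5202, -0.0863, 0.2785]
tcp_rot: [-2.727, -1.15, 0.478]
wrist_force: [0.9, -0.1, 0.0]
opening: 0.0642
grasp_force: 0.0
at [ 0.5202 -0.0863  0.2785] lin cm [-1.34  4.94 -9.85] turn [  5.1  -19.72  31.45] q [-0.21  0.41  1.33 -0.06  1.74  0.57]
```

```bash
python3 -m inch '{"linear":[[0,1,0],[0,2,0],[-1,3,0],[-1.3,4.9,0],[-1.3,4.9,-3],[-1.3,4.9,-6],[-1.3,4.9,-9.8],[-1.3,4.9,-9.8],[-1.3,4.9,-9.8]],"turn":[[1,-4,6.5],[2,-8,13],[3,-12,19.5],[4.2,-16,25.5],[5.1,-19.7,31.4],[5.1,-19.7,31.4],[5.1,-19.7,31.4],[5.1,-19.7,31.4],[5.1,-19.7,31.4]],"gripper":[0.75,0.75,0.75,0.75,0.75,0.75,0.75,0.75,0.75]}' 100
python3 pg.py .5068 -.0369 .06 -12.5
python3 - <<'E'
from meas import *
d=read_camera('side'); save(cv2.resize(d['color'][110:250,170:350],(720,560),interpolation=2),'side3.png')
g=cv2.cvtColor(d['color'],cv2.COLOR_RGB2HSV); m=(g[:,:,1]<45)&(g[:,:,2]>175)
for s,ce,k in blobs(m,15):
    if 225<ce[0]<300 and 150<ce[1]<240: print(ce.round(1),s)
print(proj(d,[[.5252,.0464,.102],[.4886,-.1198,.102],[.5068,-.0369,.08],[.5068,-.0369,.036]]).round(1))
E
```

```text
time: 25.0
ee_pos: [0.5079, -0.0379, 0.1815]
tcp_rot: [-2.454, -1.957, 0.004]
wrist_force: [1.5, 0.5, 1.1]
opening: 0.064
grasp_force: 0.0
at [ 0.5079 -0.0379  0.1815] lin cm [ -0.11   0.1  -12.15] turn [-0.02 -0.21  0.36] q [-0.15  0.28  1.71 -0.    1.15  0.08]
[275.5 186. ] [ 248  158   59   54 1209]
[245.9 227.5] [243 223   7  10  35]
[[244.9 173. ]
 [266.9 206. ]
 [255.5 193.6]
 [255.7 202.7]]
```

```bash
python3 -m inch '{"linear":[[0,0,-4],[0,0,-8],[0,0,-11],[-0.1,0.1,-12],[-0.1,0.1,-12],[-0.1,0.1,-12],[-0.1,0.1,-12],[-0.1,0.1,-12],[-0.1,0.1,-12],[-0.1,0.1,-12],[-0.1,0.1,-12],[-0.1,0.1,-12]],"turn":[[0,0,0],[0,0,0],[0,0,0],[0,0,0],[0,0,0],[0,0,0],[0,0,0],[0,0,0],[0,0,0],[0,0,0],[0,0,0],[0,0,0]],"gripper":[0.75,0.75,0.75,0.75,0.75,0.0,0.0,0.0,0.0,0.0,0.0,0.0]}' 100
python3 pg.py .6355 .0546 .06 -5.4
```

```text
time: 26.25
ee_pos: [0.5078, -0.037, 0.0626]
tcp_rot: [2.456, 1.958, -0.0]
wrist_force: [-1.9, -0.4, 9.9]
opening: 0.0135
grasp_force: 97.5
at [ 0.5078 -0.037   0.0626] lin cm [12.77  9.16 -0.26] turn [0.01 0.   7.47] q [-0.14  0.45  1.8  -0.    0.89  0.08]
```

```bash
python3 -m inch '{"linear":[[0.2,0.1,0],[0.6,0.4,0],[1.2,0.9,0],[1.8,1.3,0],[2.4,1.7,0],[3.1,2.2,0],[3.8,2.7,0],[4.5,3.2,0],[5.2,3.7,0],[5.7,4.1,0],[6,4.3,0],[6,4.3,0]],"turn":[[0,0,0.2],[0,0,0.5],[0,0,0.9],[0,0,1.3],[0,0,1.7],[0,0,2.1],[0,0,2.5],[0,0,2.9],[0,0,3.3],[0,0,3.5],[0,0,3.6],[0,0,3.6]],"gripper":[0,0,0,0,0,0,0,0,0,0,0,0]}'
python3 pg.py .6355 .0546 .0626 -5.4
python3 - <<'E'
from meas import *
c=read_camera('top'); d=read_camera('side'); 
hs=cv2.cvtColor(d['color'],cv2.COLOR_RGB2HSV); m=(hs[:,:,1]<40)&(hs[:,:,2]>190)
for s,ce,k in blobs(m,25):
    if 200<ce[0]<300 and 130<ce[1]<240: print('side',ce.round(1),s[4],onz(d,*ce,.102)[:2].round(4))
hs=cv2.cvtColor(c['color'],cv2.COLOR_RGB2HSV); m=(hs[:,:,1]<35)&(hs[:,:,2]>180)
for s,ce,k in blobs(m,25):
    if 190<ce[0]<300 and 140<ce[1]<210: print('top',ce.round(1),s[4],rect(c,k,.102))
E
```

```text
time: 27.45
ee_pos: [0.5668, 0.0052, 0.0626]
tcp_rot: [-2.393, -2.033, 0.005]
wrist_force: [-10.5, -9.8, 15.2]
opening: 0.0137
grasp_force: 98.3
at [0.5668 0.0052 0.0626] lin cm [6.87 4.94 0.  ] turn [ 0.08 -0.18  3.89] q [-0.05  0.56  1.63 -0.    0.96  0.11]
side [246.6 161.1] 34 [0.5671 0.0932]
side [275.8 190.7] 78 [ 0.5538 -0.0846]
top [206.6 163.3] 29 [5.805e+02 1.056e+02 2.570e+01 1.240e+01 3.000e-01]
top [267.7 171.4] 115 [550.3 -80.4  38.4  35.5  42.9]
```

```bash
python3 -m inch '{"linear":[[0.2,0.1,0],[0.6,0.4,0],[1.2,0.9,0],[1.8,1.3,0],[2.4,1.7,0],[3.1,2.2,0],[3.8,2.7,0],[4.6,3.3,0],[5.4,3.9,0],[6.1,4.4,0],[6.7,4.8,0],[6.9,4.9,0]],"turn":[[0,0,0.2],[0,0,0.5],[0,0,0.9],[0,0,1.3],[0,0,1.7],[0,0,2.1],[0,0,2.5],[0,0,2.9],[0,0,3.3],[0,0,3.6],[0,0,3.9],[0,0,3.9]],"gripper":[0,0,0,0,0,0,0,0,0,0,0,0]}'
python3 -m inch '{"linear":[[0,0,0],[0,0,0]],"turn":[[0,0,0],[0,0,0]],"gripper":[0,0]}'
python3 pg.py .6355 .0546 .0626 -5.4
```

```text
time: 28.75
ee_pos: [0.6356, 0.0542, 0.0626]
tcp_rot: [-2.322, -2.113, 0.007]
wrist_force: [-19.9, -9.9, 18.2]
opening: 0.0136
grasp_force: 99.1
time: 28.95
ee_pos: [0.6357, 0.0542, 0.0626]
tcp_rot: [-2.323, -2.113, 0.005]
wrist_force: [-10.0, -6.6, 13.3]
opening: 0.0132
grasp_force: 98.3
at [0.6357 0.0542 0.0626] lin cm [-0.02  0.04 -0.  ] turn [ 0.06 -0.18  0.01] q [ 0.03  0.69  1.4  -0.    1.05  0.12]
```

```bash
python3 -m inch '{"linear":[[0,0,0],[0,0,0],[0,0,0],[0,0,0],[0,0,0],[0,0,3],[0,0,8],[0,0,13],[-2,-4,18],[-5,-9,20],[-8,-14,22],[-11,-19,22]],"turn":[[0,0,0],[0,0,0],[0,0,0],[0,0,0],[0,0,0],[0,0,0],[0,0,0],[0,0,0],[0,0,0],[0,0,0],[0,0,0],[0,0,0]],"gripper":[0.7,0.7,0.7,0.7,0.7,0.7,0.7,0.7,0.7,0.7,0.7,0.7]}'
python3 -m inch '{"linear":[[-4,-4,0],[-8,-8,0],[-12,-12,0],[-16,-16,0],[-20,-20,0],[-22,-24,0],[-22,-27,0],[-22,-27,0]],"turn":[[0,0,0],[0,0,0],[0,0,0],[0,0,0],[0,0,0],[0,0,0],[0,0,0],[0,0,0]],"gripper":[0.7,0.7,0.7,0.7,0.7,0.7,0.7,0.7]}'
python3 - <<'E'
from meas import *
c=read_camera('top'); d=read_camera('side'); 
hsv=cv2.cvtColor(c['color'],cv2.COLOR_RGB2HSV)
m=(hsv[:,:,1]<45)&(hsv[:,:,2]>60); m[:100]=0;m[225:]=0;m[:,:160]=0;m[:,310:]=0
for s,ce,k in blobs(m,200): print('rack',ce.round(1),s,rect(c,k,.022))
m=(hsv[:,:,1]<35)&(hsv[:,:,2]>180)
for s,ce,k in blobs(m,25):
    if 190<ce[0]<300 and 120<ce[1]<210: print('top',ce.round(1),s[4],rect(c,k,.102))
save(cv2.resize(c['color'][110:210,150:420],(800,296),interpolation=2),'r4.png')
E
```

```text
time: 30.15
ee_pos: [0.5482, -0.0975, 0.2766]
tcp_rot: [2.322, 2.115, -0.001]
wrist_force: [0.0, -0.1, 0.5]
opening: 0.0598
grasp_force: 0.0
time: 30.95
ee_pos: [0.3268, -0.37, 0.2745]
tcp_rot: [-2.327, -2.109, 0.004]
wrist_force: [0.2, 0.2, 0.9]
opening: 0.0595
grasp_force: 0.0
rack [224.9 153.7] [ 182  135   86   38 2482] [633.8  54.3 277.9 108.6  83.8]
top [196.3 144.6] 145 [641.1 136.2  38.2  37.  -44.1]
top [250.1 148.3] 147 [625.3 -32.2  38.5  37.1  45. ]
```

View pics/r4.png

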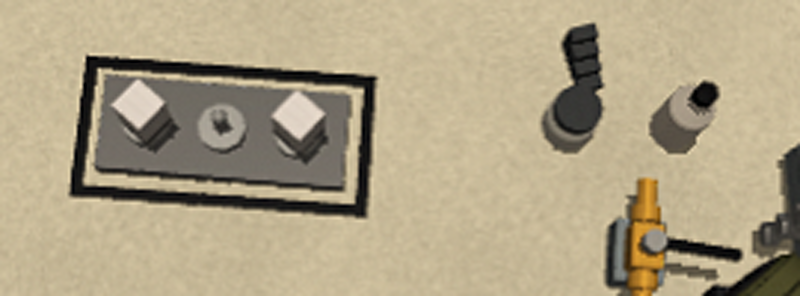

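The rack lies square in the tape, (633.8, 54.3) and 83.8 deg against the bay's (635.5, 54.6) and 84.8 deg, with both housings down. Now the valve geometry.

Run:
```python
from meas import *
c=read_camera('top'); d=read_camera('side'); 
hsv=cv2.cvtColor(c['color'],cv2.COLOR_RGB2HSV)
f=lambda L:cv2.fitLine(np.array(L,np.float32),cv2.DIST_HUBER,0,.001,.001).ravel()
o=(hsv[:,:,0]>8)&(hsv[:,:,0]<25)&(hsv[:,:,1]>150)&(hsv[:,:,2]>100);o[:165]=0;o[222:]=0;o[:,:355]=0;o[:,:]&=True;o[:,385:]=0
# pipe ends only, mid-line per row
rows=[(np.nonzero(o[v])[0].mean(),v) for v in range(165,222) if 4<o[v].sum()<9]; print(len(rows),rows[0],rows[-1])
L=[onz(c,a,v,.07)[:2] for a,v in rows]; r=f(L); print('pipe',np.degrees(np.arctan2(r[1],r[0])),r[2:])
r0=L[0];r1=L[-1];print('ends',r0,r1)
k=(hsv[:,:,2]<45);k[:185]=0;k[202:]=0;k[:,:375]=0;k[:,401:]=0
for s,ce,b in blobs(k,30):
    cols=[(u_,np.nonzero(b[:,u_])[0].mean()) for u_ in range(s[0]+1,s[0]+s[2]-1)]
    L=[onz(c,*p,.1)[:2] for p in cols]; r=f(L); print('lever',s,np.degrees(np.arctan2(r[1],r[0])),r[2:], 'tip',onz(c,s[0]+s[2]-.5,cols[-1][1],.1))
kn=(hsv[:,:,1]<40)&(hsv[:,:,2]>90); kn[:186]=0;kn[197:]=0;kn[:,:365]=0;kn[:,377:]=0
for s,ce,b in blobs(kn,10): print('knob',ce,s[4],onz(c,*ce,.11)[:2],onz(c,*ce,.1)[:2])
hs=cv2.cvtColor(d['color'],cv2.COLOR_RGB2HSV)
kn=(hs[:,:,1]<40)&(hs[:,:,2]>90); kn[:260]=0;kn[277:]=0;kn[:,:320]=0;kn[:,340:]=0
for s,ce,b in blobs(kn,10): print('sideknob',ce,s[4],onz(d,*ce,.11)[:2],onz(d,*ce,.1)[:2])
k=(hs[:,:,2]<50);k[:268]=0;k[300:]=0;k[:,:330]=0;k[:,358:]=0
for s,ce,b in blobs(k,30):
    cols=[(u_,np.nonzero(b[:,u_])[0].mean()) for u_ in range(s[0]+3,s[0]+s[2]-3)]
    L=[onz(d,*p,.097)[:2] for p in cols]; r=f(L); print('lever side',s,np.degrees(np.arctan2(r[1],r[0])),r[2:])
```

```text
26 (np.float64(368.0), 171) (np.float64(366.5), 216)
pipe -7.328546 [ 0.4879153  -0.39747873]
ends [ 0.55231051 -0.40524825] [ 0.40841724 -0.38919637]
lever [375 191  25   7  82] 78.96297 [ 0.47193864 -0.4494813 ] tip [ 0.46543316 -0.48786956  0.1       ]
knob [370.95  190.825] 40 [ 0.48008265 -0.39737604] [ 0.48201601 -0.40040792]
sideknob [327.7755102  264.76870748] 147 [ 0.47812476 -0.39581166] [ 0.48391343 -0.39169175]
lever side [331 273  18  22  51] 80.42509 [ 0.47089553 -0.44885933]
```

```bash
python3 - <<'E'
from meas import *
c=read_camera('top'); d=read_camera('side')
def tri(a,b):
    e1,d1=ray(c,*a);e2,d2=ray(d,*b); A=np.column_stack([d1,-d2]); s=np.linalg.lstsq(A,e2-e1,rcond=None)[0]; p,q=e1+s[0]*d1,e2+s[1]*d2; return ((p+q)/2).round(3),np.linalg.norm(p-q).round(4)
print('knob',tri((370.9,190.8),(327.8,264.8)))
print('fitting',tri((425,183),(379,297)),tri((406,190),(375,309)))
print('box corner',tri((424,157),(418,287)))
I=np.hstack([cv2.resize(c['color'][165:235,350:450],(400,280),interpolation=2),cv2.resize(d['color'][255:325,310,None] if 0 else d['color'][255:325,310:410],(400,280),interpolation=2)]); save(I,'fit.png')
E
python3 pg.py .469 -.461 .094 -10.5
```

```text
knob (array([ 0.479, -0.396,  0.11 ]), np.float64(0.0023))
fitting (array([ 0.492, -0.551,  0.143]), np.float64(0.0037)) (array([ 0.503, -0.539,  0.046]), np.float64(0.0233))
box corner (array([ 0.593, -0.58 ,  0.116]), np.float64(0.0258))
at [ 0.3295 -0.3654  0.2747] lin cm [ 13.95  -9.56 -18.07] turn [-0.   -0.15 -5.22] q [-0.91  0.15  1.64 -0.    1.35 -0.82]
```

View pics/fit.png

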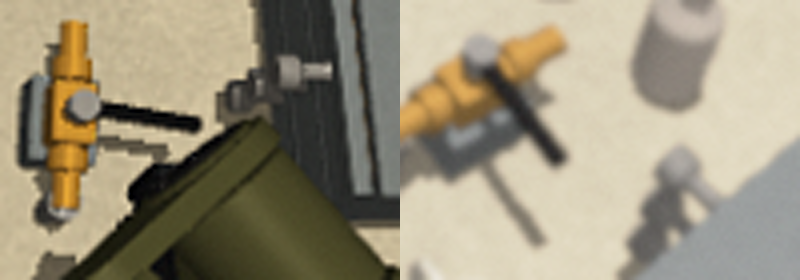

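The fitting's head triangulates to (0.49, -0.55, 0.14) (top crop (290,72), side crop (678,165)). The gripper body at the lever reaches only y = -0.50, so it clears. Going over the lever, holding 60 mm out.

```bash
python3 -m inch '{"linear":[[4,-2.5,0],[8,-5,0],[12,-8,0],[14,-9.1,0],[14,-9.1,-4],[14,-9.1,-8],[14,-9.1,-12],[14,-9.1,-15],[14,-9.1,-18],[14,-9.1,-18],[14,-9.1,-18]],"turn":[[0,0,-2],[0,0,-4],[0,0,-5.2],[0,0,-5.2],[0,0,-5.2],[0,0,-5.2],[0,0,-5.2],[0,0,-5.2],[0,0,-5.2],[0,0,-5.2],[0,0,-5.2]],"gripper":[0.5,0.5,0.5,0.5,0.5,0.5,0.5,0.5,0.5,0.5,0.5]}' 30
python3 -m inch '{"linear":[[0,0,0],[0,0,0],[0,0,0],[0,0,0],[0,0,0],[0,0,0],[0,0,0]],"turn":[[0,0,0],[0,0,0],[0,0,0],[0,0,0],[0,0,0],[0,0,0],[0,0,0]],"gripper":[0,0,0,0,0,0,0]}' 30
python3 - <<'E'
from h import *
s=read_state(); p=s['ee_pos'][:2]; ax=np.array([.480,-.397]); v=p-ax; print(np.linalg.norm(v),np.degrees(np.arctan2(v[1],v[0])))
r=np.linalg.norm(v);a0=np.degrees(np.arctan2(v[1],v[0]))
for t in(-10,-20,-30,-42.5): print(t,((ax+r*u(a0+t)[:2]-p)*100).round(2))
E
```

```text
time: 32.35
ee_pos: [0.4696, -0.4569, 0.0955]
tcp_rot: [-2.414, -2.008, 0.003]
wrist_force: [1.1, -0.0, -0.2]
opening: 0.0429
grasp_force: 0.0
time: 33.05
ee_pos: [0.4699, -0.4579, 0.0966]
tcp_rot: [2.415, 2.005, -0.002]
wrist_force: [5.8, -0.7, 8.5]
opening: 0.0113
grasp_force: 29.1
0.06177489678711158 -99.3786398802318
-10 [-1.04  0.27]
-20 [-2.02  0.71]
-30 [-2.91  1.32]
-42.5 [-3.85  2.28]
```

```bash
python3 -m inch '{"linear":[[-0.52,0.12,0],[-1.04,0.27,0],[-1.55,0.47,0],[-2.02,0.71,0],[-2.48,1,0],[-2.91,1.32,0],[-3.25,1.62,0],[-3.6,1.98,0],[-3.85,2.28,0],[-3.85,2.28,0]],"turn":[[0,0,-5],[0,0,-10],[0,0,-15],[0,0,-20],[0,0,-25],[0,0,-30],[0,0,-34.5],[0,0,-39],[0,0,-42.5],[0,0,-42.5]],"gripper":[0,0,0,0,0,0,0,0,0,0]}' 30
python3 - <<'E'
from meas import *
s=read_state(); p=s['ee_pos'][:2]; v=p-np.array([.480,-.397]); print(np.linalg.norm(v),np.degrees(np.arctan2(v[1],v[0])),s['wrist_force'].round(1),s['opening'])
y=rot(s['tcp_rot'])[:,1]; print('tool y',np.degrees(np.arctan2(y[1],y[0])))
c=read_camera('side'); hs=cv2.cvtColor(c['color'],cv2.COLOR_RGB2HSV)
print([proj(c,[[.480+.09*np.cos(a),-.397+.09*np.sin(a),.1]])[0].round(1) for a in np.radians([-142])])
E
```

```text
time: 34.05
ee_pos: [0.4337, -0.4335, 0.0966]
tcp_rot: [2.98, 0.992, 0.008]
wrist_force: [23.9, 9.1, 5.0]
opening: 0.0116
grasp_force: 31.9
0.058959770319360005 -141.77371649214018 [23.9  9.1  5. ] 0.011579870756943883
tool y -53.1544408888204
[array([323.9, 295.8])]
```

```bash
R12='x'; python3 -m inch '{"linear":[[0,0,0],[0,0,0],[0,0,0],[0,0,0],[0,0,0],[0,0,0],[0,0,0],[0,0,0],[0,0,0],[0,0,0],[0,0,0],[0,0,0]],"turn":[[0,0,0],[0,0,0],[0,0,0],[0,0,0],[0,0,0],[0,0,0],[0,0,0],[0,0,0],[0,0,0],[0,0,0],[0,0,0],[0,0,0]],"gripper":[0,0,0,0,0,0,0,0,0,0,0,0]}'
python3 -m inch '{"linear":[[0,0,0],[0,0,0],[0,0,0],[0,0,0],[0,0,0],[0,0,0],[0,0,0],[0,0,0],[0,0,0],[0,0,0],[0,0,0],[0,0,0]],"turn":[[0,0,0],[0,0,0],[0,0,0],[0,0,0],[0,0,0],[0,0,0],[0,0,0],[0,0,0],[0,0,0],[0,0,0],[0,0,0],[0,0,0]],"gripper":[0,0,0,0,0,0,0,0,0,0,0,0]}'
python3 -m inch '{"linear":[[0,0,0],[0,0,0],[0,0,0],[0,0,0],[0,0,0],[0,0,0],[0,0,0]],"turn":[[0,0,0],[0,0,0],[0,0,0],[0,0,0],[0,0,0],[0,0,0],[0,0,0]],"gripper":[0,0,0,0,0,0,0]}'
python3 - <<'E'
from h import *
s=read_state(); p=s['ee_pos'][:2]; ax=np.array([.480,-.397]); v=p-ax
r=.0615;a0=np.degrees(np.arctan2(v[1],v[0]))
for t in(10,20,30,40,42.5,45,47): print(t,((ax+r*u(-142.3+t)[:2]-p)*100).round(2))
E
```

```text
time: 35.3
ee_pos: [0.4338, -0.4336, 0.0966]
tcp_rot: [2.979, 0.996, 0.008]
wrist_force: [23.4, 10.6, 5.0]
opening: 0.0115
grasp_force: 31.6
time: 36.5
ee_pos: [0.4338, -0.4337, 0.0966]
tcp_rot: [2.979, 0.996, 0.008]
wrist_force: [23.0, 10.6, 6.3]
opening: 0.0115
grasp_force: 31.6
time: 37.2
ee_pos: [0.4338, -0.4336, 0.0966]
tcp_rot: [2.979, 0.996, 0.008]
wrist_force: [24.4, 9.9, 5.4]
opening: 0.0117
grasp_force: 31.6
10 [ 0.48 -0.89]
20 [ 1.34 -1.54]
30 [ 2.29 -2.03]
40 [ 3.31 -2.35]
42.5 [ 3.57 -2.4 ]
45 [ 3.84 -2.44]
47 [ 4.05 -2.46]
```

```bash
python3 -m inch '{"linear":[[0.3,-0.36,0],[0.62,-0.7,0],[0.94,-0.96,0],[1.37,-1.28,0],[1.83,-1.57,0],[2.3,-1.81,0],[2.81,-2.01,0],[3.33,-2.16,0],[3.85,-2.28,0],[4.1,-2.32,0],[4.1,-2.32,0]],"turn":[[0,0,4],[0,0,8.3],[0,0,12.5],[0,0,17.5],[0,0,22.5],[0,0,27.5],[0,0,32.5],[0,0,37.5],[0,0,42.5],[0,0,45],[0,0,45]],"gripper":[0,0,0,0,0,0,0,0,0,0,0]}'
python3 - <<'E'
from h import *
s=read_state(); y=rot(s['tcp_rot'])[:,1]; p=s['ee_pos'][:2]; v=p-np.array([.480,-.397]); print('tool y',np.degrees(np.arctan2(y[1],y[0])),np.degrees(np.arctan2(v[1],v[0])),s['wrist_force'],s['torque'])
E
```

```text
time: 38.3
ee_pos: [0.4729, -0.4586, 0.0966]
tcp_rot: [2.368, 2.059, -0.002]
wrist_force: [6.6, -2.0, 6.5]
opening: 0.0113
grasp_force: 30.2
tool y -7.986695787372238 -96.59526678514798 [ 6.60138111 -2.03800596  6.52971783] [-0.2444947  -1.31642616 -0.368769  ]
```

```bash
for i in 1; do python3 -m inch '{"linear":[[0.15,-0.02,0],[0.15,-0.02,0],[0.15,-0.02,0]],"turn":[[0,0,1.4],[0,0,1.4],[0,0,1.4]],"gripper":[0,0,0]}'; done
python3 -m inch '{"linear":[[0.15,-0.02,0],[0.15,-0.02,0],[0.15,-0.02,0]],"turn":[[0,0,1],[0,0,1],[0,0,1]],"gripper":[0,0,0]}'
```

```text
time: 38.6
ee_pos: [0.4741, -0.4588, 0.0967]
tcp_rot: [2.345, 2.086, -0.002]
wrist_force: [7.7, -1.7, 5.8]
opening: 0.0115
grasp_force: 31.0
time: 38.9
ee_pos: [0.4755, -0.459, 0.0966]
tcp_rot: [2.327, 2.107, -0.002]
wrist_force: [6.4, -2.3, 7.4]
opening: 0.0112
grasp_force: 29.3
```

```bash
python3 -m inch '{"linear":[[0.15,0,0],[0.15,0,0],[0.15,0,0]],"turn":[[0,0,1.4],[0,0,1.4],[0,0,1.4]],"gripper":[0,0,0]}'
python3 -m inch '{"linear":[[0.15,0,0],[0.15,0,0],[0.15,0,0]],"turn":[[0,0,1.4],[0,0,1.4],[0,0,1.4]],"gripper":[0,0,0]}'
python3 - <<'E'
from h import *
s=read_state(); y=rot(s['tcp_rot'])[:,1]; p=s['ee_pos'][:2]; v=p-np.array([.480,-.397]); print('tool y',np.degrees(np.arctan2(y[1],y[0])),np.degrees(np.arctan2(v[1],v[0])),s['wrist_force'],s['torque'])
E
```

```text
time: 39.2
ee_pos: [0.4762, -0.459, 0.0966]
tcp_rot: [2.303, 2.135, -0.004]
wrist_force: [-0.7, -0.7, 10.3]
opening: 0.0114
grasp_force: 34.9
time: 39.5
ee_pos: [0.4765, -0.4591, 0.0965]
tcp_rot: [-2.277, -2.162, 0.005]
wrist_force: [-11.3, 1.2, 12.6]
opening: 0.0112
grasp_force: 43.9
tool y -2.964787341481496 -93.26360547136713 [-11.32521587   1.19830671  12.57532364] [ 0.24293959  1.77966986 -0.85476629]
```

The lever is against its stop: the force reverses to -11 N. The open position was about 48 deg from it, inside the 37 to 53 deg window. Releasing, retreating and checking.

```bash
python3 -m inch '{"linear":[[0,0,0],[0,0,0],[0,0,0],[0,0,0],[0,0,4],[0,0,9],[0,0,14],[-4,2,18],[-8,4,20],[-12,7,20],[-14,9,20],[-14,9,20]],"turn":[[0,0,0],[0,0,0],[0,0,0],[0,0,0],[0,0,0],[0,0,0],[0,0,0],[0,0,0],[0,0,0],[0,0,0],[0,0,0],[0,0,0]],"gripper":[0.5,0.5,0.5,0.5,0.5,0.5,0.5,0.5,0.5,0.5,0.5,0.5]}'
python3 - <<'E'
from meas import *
c=read_camera('top'); hsv=cv2.cvtColor(c['color'],cv2.COLOR_RGB2HSV)
k=(hsv[:,:,2]<45);k[:180]=0;k[205:]=0;k[:,:375]=0;k[:,402:]=0
for s,ce,b in blobs(k,25):
    cols=[(u_,np.nonzero(b[:,u_])[0].mean()) for u_ in range(s[0]+1,s[0]+s[2]-1)]
    r=cv2.fitLine(np.array([onz(c,*p,.1)[:2] for p in cols],np.float32),cv2.DIST_HUBER,0,.001,.001).ravel(); print('lever',s,np.degrees(np.arctan2(r[1],r[0])),r[2:])
m=(hsv[:,:,1]<45)&(hsv[:,:,2]>60); m[:100]=0;m[225:]=0;m[:,:160]=0;m[:,310:]=0
for s,ce,k in blobs(m,200): print('rack',ce.round(1),s,rect(c,k,.022))
m=(hsv[:,:,1]<35)&(hsv[:,:,2]>180)
for s,ce,k in blobs(m,25):
    if ce[0]<300 and 120<ce[1]<210: print('top',ce.round(1),s[4],rect(c,k,.102))
print(read_state()['wrist_force'])
E
```

```text
time: 40.7
ee_pos: [0.3353, -0.3662, 0.2955]
tcp_rot: [-2.276, -2.164, 0.003]
wrist_force: [-0.2, -0.3, 0.7]
opening: 0.0425
grasp_force: 0.0
lever [375 190  25   6  82] 82.21357 [ 0.47524613 -0.44790947]
lever [389 199  13   6  35] -87.42608 [ 0.4415619  -0.47006464]
rack [224.9 153.7] [ 182  135   86   38 2478] [634.   54.3 277.9 108.6  83.9]
top [196.3 144.5] 146 [641.1 136.2  38.2  37.  -44.1]
top [250.2 148.2] 149 [625.2 -32.3  39.3  38.5  46.9]
top [ 99.6 178.1] 220 [540.2 435.8  60.9  35.9 -30. ]
[-1.09405192e-02 -8.35231657e-01 -6.74326945e-04]
```

```bash
python3 -c "
from plant import *
print(hand_in())"
```

```text
the job is handed in; nothing more can be done
None
```

I handed the job in at about 41 s of the 210 s limit (no verdict came back). Both housings stand mouth down on the rack's outer pegs, and the rack sits in the taped bay within about 2 mm and 1 degree. The valve was held at about 48 degrees by my estimate for just over 3 s, then turned back against its stop.

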